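# Steady the bench riser, then complete its row of tins

### The arm

A 7-joint arm with a two-finger parallel gripper is mounted at the origin on the work surface. World frame = base frame: x ahead of the robot, y to its left, z up, the work surface at z = 0. Lengths are in m, angles in rad, forces in N, time in s.
With the tool pointing down it reaches from about 0.4 to 0.85 m from the base axis. Payload 4.5 kg.
Tool frame: the origin (TCP) lies between the finger pads; the fingertips stand 11 mm ahead of it and the grasp point (between the pads) lies 8 mm behind it (robot.tip_extent is the distance from the TCP to the fingertips, in m); z points along the fingers, y is the direction in which the jaws open and shut (so a half turn about z gives the same grasp; the last joint's range is limited). The gripper opens to 85 mm and grips with 20 to 120 N. Pads are 22 mm wide; open, the fingers measure 114 mm over their backs; the gripper's body (76 mm by 85 mm) begins 54 mm behind the grasp point. The pads swing forward as they close: fully open they stand 13 mm farther back than shut.
Start: joints at [-1.289, 0.689, -0.195, 1.565, 0.157, 0.902, -0.215], TCP at [0.153, 0.606, 0.242] pointing down, gripper open.
Joint ranges: [-3.01, 3.01], [-0.46, 2.08], [-1.47, 1.51], [0.13, 2.56], [-1, 4.14], [0.04, 2.09], [-2.66, 2.66]. Speed limits (rad/s): [2.57, 2.57, 3.14, 3.14, 3.14, 3.14, 3.14].

### API

Orientations are given as a unit quaternion [w, x, y, z].
In Python, from station import robot gives the robot as it stands.
- The arm moves only by the tool carry_out, never from a script. Its argument "targets" is a list of rows, each a list of 4 numbers: the shift along the tool's x, y, z each as a share of 75 mm, from -1 to 1, then the turn about the tool's z as a share of pi rad, from -1 to 1. A call has 1 to 8 rows; each row shifts and turns the commanded pose from where the row before left it, along the tool's axes as they then stand; what a row does not reach is not made up. A row lasts 1/10 s, in which the tool goes at most 50 mm and 8.59 degrees, less where a joint would pass 70% of its speed; a pose out of reach is approached as far as the arm can. A call with a number of a shift or a turn outside -1 to 1 is refused whole. A call with a gripper value outside its range is refused whole. "hand" is the opening, from 0 (shut) to 1 (fully open), set as the call begins (left out, the last holds). The fingers move at their own pace and stop on an object; the grip force is fixed at half the most. Time passes only in rows, so rows that do not move let the fingers close. It gives the time, the measured TCP pose, the force and the opening at its end, in the units of the state.
- robot.sense(): the state, without advancing time (a new reading comes with each control period).
- robot.snapshot(name): name is "scene" or "top" or "wrist"; returns a dict with "pixels" (420x560x3 uint8, red, green, blue), "camera_matrix" (3x3 intrinsics, pixels), "rvec" (rotation vector, rad) and "tvec" (3), from world to camera coordinates, as OpenCV has them. Camera axes: x right, y down, z forward; pixel columns grow to the right and rows downward; lengths in m; the calibration is good to about 2 mm. A picture is of the moment at which its call begins. There is no depth.
- robot.finish_job(): hands the job in, once; it reports no verdict.
Trained networks look in a picture, given as the dict that the camera call returned (one of the last four; its "shot" number tells which), for a name from the list of things; names that differ only in an ending like _2 or _b are one class to them, and where a whole thing is asked for, a point or a joint stands for the part that bears it (a point fixed in the world has none). Each returns a list of dicts, best first, with "confidence" (0 to 1); they miss things now and then, are a little off and sometimes report something else, mostly with a low value. They report only what shows in the picture. A call takes as long as a camera call. They do not tell look-alikes from the thing itself.
- robot.recognise(label, picture): "extent" ([left, top, width, height] in pixels, round what is visible of it).
- robot.cut_out(label, picture): "pixels" (420x560 bool, what is visible of it) and "extent" ([left, top, width, height] in pixels, round what is visible of it).
The state is a dict: "time": time; "qpos": joint angles; "joint_vel": joint speeds; "joint_torque": joint torques, N m; "eef_pos": TCP position; "tool_rot": TCP orientation; "contact_force": force on the tool from outside, world axes, zero at the start; "ft_torque": the same for the moment, N m; "opening": finger opening in m.
Only numpy, scipy, OpenCV 4.12 (cv2) and the standard library are available. Lean on these libraries where they do the work, as an engineer would, in place of code of your own. Each camera call takes 0.05 s, during which the arm holds its last target.

### The job

Screw the riser shelf's slanting foot down, by its black knob, until the rubber tip just touches the steel pad on the bench, without forcing it. Then take the square tin standing on the bench and set it down, not drop it, on the riser at the open end of the row, square, in line with the two tins there and close beside its neighbour with less than a centimetre between them. The riser must not carry the third tin before its foot touches; leave everything else where it stands.

Things in the scene. Friction and masses are not known exactly. Their poses are not given: they have to be found in the camera images.
- riser: Low grey shelf fixed to the bench. Origin on the bench under the deck's centre; x across the deck, y along the row, z up. Deck 120 (x) by 220 mm (y), its top 90 mm up. A bracket at its -y end carries the slanting screw foot at x 0, y -165, z 85 mm (boss 32 mm across). The screw's axis is 30 degrees from vertical: downwards it runs along (0.5, 0, -0.866) in this frame.
- knob_center (a point): Centre of the black ribbed round knob, 36 mm diameter, 24 mm tall along the slanting axis, on top of the foot's screw, with which it moves down the axis. At least 17 mm of bare 12 mm screw stays free under it. z of the point points up the axis, (-0.5, 0, 0.866) in the riser's frame; it turns with the knob.
- knob (a joint): Angle of the knob in rad, 0 to 9.8; grows when turned clockwise seen from above it. The coarse thread moves knob, screw and foot together 2.55 mm down the slanting axis per rad (2.21 mm in height). Friction about 0.08 N m; it stays where left, but a hard-pressed foot springs back a little. Touching takes about 0.9 to 4.2 rad; beyond that it stiffens by about 0.15 N m per rad.
- foot: The screw with its black rubber ball tip (20 mm diameter); slides along the slanting axis. Origin on that axis; z up along it.
- foot_tip (a point): Lowest point of the foot's rubber ball, the point that meets the pad. It starts 2 to 9 mm above the pad.
- pad: Round steel pad, 48 mm diameter, fixed on the bench under the foot, 7 to 11 mm thick. Origin at the centre of its top face; z up. The foot touches when foot_tip is level with this origin.
- tin_center (a point): Centre of the square tin to be added: plain metal, 46 by 46 mm, 62 mm tall, with a lid flush with its sides, about 0.16 kg; starts upright on the bench. x and y are square to its sides, z up.
- row_tin_a_center (a point): Centre of the same kind of tin (46 x 46 x 62 mm), standing on the riser at the far (+y) end of the row.
- row_tin_b_center (a point): Centre of the second tin on the riser, next to the first at about 53 mm towards the riser's -y; the open end of the row is beside it, further to -y.
- jar: Round metal jar, 50 mm diameter, 66 mm tall, on the bench near the tin; not to be moved. Origin at its underside.
- spool: Grey flanged spool, 54 mm diameter, 42 mm tall, on the bench near the tin; not to be moved. Origin at its underside.
- flask: White bottle, 52 mm diameter, 125 mm tall, beyond the tin; not to be moved. Origin at its underside.
- driver: Screwdriver with black handle, 170 mm, lying on the bench to the +y side of the riser; not to be moved.
- gauge_block: Steel block 50 x 30 x 20 mm on the bench; not to be moved. Origin at its underside.
- pot: Empty grey plastic cup, 76 mm across, 85 mm tall, on the bench to the +y side of the riser; not to be moved. Origin at its underside.
Things that resemble listed ones, but are neither listed nor needed, are in the scene too. What is shaped like the part that bears tin_center but red is not meant.

How it is judged:
On the way, in this order (a step that is already met when the one before it is completed fails the run):
1. the foot's tip touches the pad, with the tin still off the riser (contact force between foot and pad above 0.3 N and height (world z) of tin_center below 0.06 m), for 0.2 s.
2. the tin is set on the riser while still held (contact force between the fingers and tin above 0.5 N and horizontal distance between tin_center and row_tin_b_center below 0.07 m and z of tin_center in the frame of riser below 0.125 m), for 0.05 s.
At the end, for the whole second after the job is handed in: The foot bears on the pad with 0.3 to 40 N; the tin stands upright and still on the riser, in line with its neighbour within 10 mm, 44 to 60 mm from it centre to centre on its open side, square within 10 degrees; the row's other tins are within 10 mm of their starts (contact force between foot and pad between 0.3 and 40 N and z of tin_center in the frame of riser between 0.117 and 0.125 m and angle between tin_center's own z axis and vertical below 0.08 rad and linear speed of tin below 0.02 m/s and x of tin_center in the frame of row_tin_b_center between -0.01 and 0.01 m and y of tin_center in the frame of row_tin_b_center between -0.06 and -0.044 m and (angle between the x axis of tin_center and the x axis of riser, either way round below 0.18 rad or angle between the x axis of tin_center and the y axis of riser, either way round below 0.18 rad) and distance of each of row_tin_a_center, row_tin_b_center from where it was at the start of the episode below 0.01 m); the robot touches nothing.
It fails at once if the foot is forced onto the pad with more than 80 N (contact force between foot and pad above 80 N).
It fails at once if the tin is put on the riser before the foot touches (contact force between tin and riser above 0.3 N and contact force between foot and pad below 0.1 N).
It fails at once if a tin of the row is knocked away (distance of any of row_tin_a_center, row_tin_b_center from where it was at the start of the episode above 0.03 m).
It fails at once if a bystander is moved (distance of any of jar, spool, flask, driver, gauge_block, pot from where it was at the start of the episode above 0.03 m).
It also fails if it takes over 67 s, if anything falls off the work surface, if the arm or the gripper's body presses on something with over 40 N, if the wrist force passes 120 N, or if a joint passes its speed limit or range.

## Working session

There is one attempt and no reset: what is moved stays moved. The work goes in short steps, Python scripts to look and compute and a tool call to move; the robot and the scene stay as the last step left them, time stands still between calls to the robot, and variables do not carry over. Pictures are saved under pics/ and viewed, and the job is handed in when it is done.

Besides the shell and the picture viewer there is one more tool, called by a JSON object that holds its "fn" and its "kwargs", one argument or row to a line. carry_out: Moves the arm, as the interface text tells. Its arguments: {"type":"object","properties":{"targets":{"type":"array"},"hand":{"type":"number"}},"required":["targets"]}

```bash
ls; mkdir -p pics; python3 - <<'E'
from station import robot
import cv2
s=robot.sense();print(s)
for n in ("scene","top","wrist"):
    p=robot.snapshot(n);cv2.imwrite(f"pics/{n}0.png",p["pixels"][:,:,::-1]);print(n,p["camera_matrix"],p["rvec"],p["tvec"],p["shot"])
E
```

```text
pics
{'time': 0.0, 'qpos': array([-1.28925102,  0.68998917, -0.19453903,  1.56641747,  0.15730077,
        0.90248434, -0.21509758]), 'joint_vel': array([ 0.0001302 ,  0.0002909 ,  0.00133978,  0.000927  ,  0.00056024,
       -0.00043525, -0.00066479]), 'joint_torque': array([-1.54741310e-04, -5.39614928e+01, -1.26619879e+00, -1.58541048e+01,
        9.19533195e-03,  9.50685499e-03,  1.75249703e-06]), 'eef_pos': array([0.15313496, 0.60526477, 0.24146186]), 'tool_rot': array([-5.59268526e-05,  1.23498657e-01,  9.92344283e-01, -9.50524706e-04]), 'contact_force': array([-0.17581842,  0.00854003,  0.36113211]), 'ft_torque': array([ 0.00424788, -0.00690482,  0.01154147]), 'opening': 0.0859216788588263}
scene [[470.35364911   0.         280.33934542]
 [  0.         470.35364911 206.56901557]
 [  0.           0.           1.        ]] [ 2.14162541  0.54200893 -0.31142872] [-0.43609084 -0.04032835  1.28462745] 1
top [[521.42799878   0.         287.04037012]
 [  0.         521.42799878 206.67193355]
 [  0.           0.           1.        ]] [ 2.14251499 -2.17447196  0.11821147] [0.01722157 0.49939027 1.19029295] 2
wrist [[304.67164623   0.         280.06030619]
 [  0.         304.67164623 212.3945665 ]
 [  0.           0.           1.        ]] [-2.26818583 -1.76764736 -0.27961161] [-0.62344244 -0.04096221  0.38033624] 3
```

View pics/scene0.png

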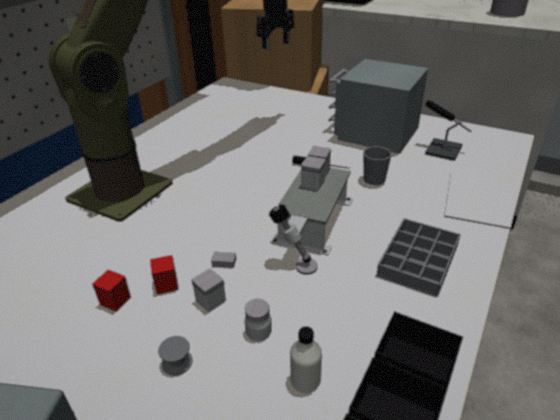

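View pics/top0.png

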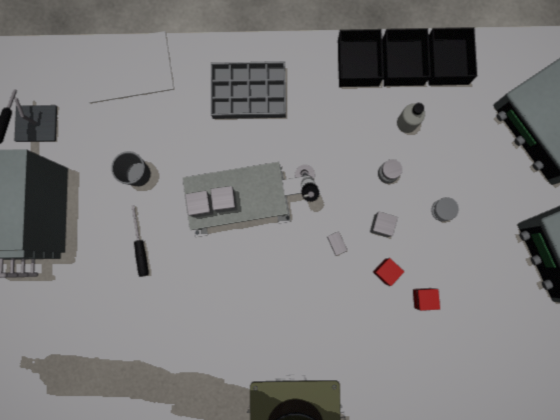

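View pics/wrist0.png

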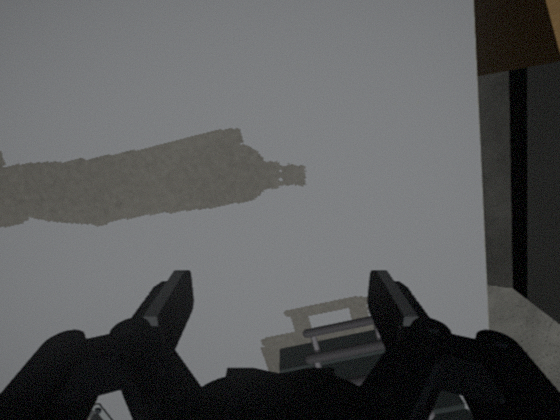

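The scene view shows the riser with two tins at (315,165), the knob at (281,214), the pad at (307,266) and the tin at (208,290), next to red decoys. The top view shows the tin at (385,224), the jar at (391,170), the gauge block at (338,243) and the knob at (310,190).

```bash
cat > h.py <<'E'
from station import robot
import cv2, numpy as np
from scipy.spatial.transform import Rotation as R
def cam(p):
    Rm=cv2.Rodrigues(np.array(p["rvec"],float))[0]; t=np.array(p["tvec"],float).ravel(); return np.array(p["camera_matrix"]),Rm,t
def proj(p,X):
    K,Rm,t=cam(p); x=(Rm@np.atleast_2d(X).T).T+t; u=(K@x.T).T; return u[:,:2]/u[:,2:]
def onz(p,uv,z):
    K,Rm,t=cam(p); c=-Rm.T@t; d=(Rm.T@np.linalg.inv(K)@np.c_[np.atleast_2d(uv),np.ones(len(np.atleast_2d(uv)))].T).T
    return c+d*((z-c[2])/d[:,2])[:,None]
def save(p,name,crop=None,f=1):
    im=p["pixels"][:,:,::-1].copy()
    if crop: l,t,w,h=crop; im=im[t:t+h,l:l+w]
    im=cv2.resize(im,None,fx=f,fy=f,interpolation=cv2.INTER_CUBIC); cv2.imwrite("pics/"+name,im)
E
python3 - <<'E'
from h import *
for n in ("top","scene"):
    p=robot.snapshot(n)
    K,Rm,t=cam(p); print(n,"cam at",-Rm.T@t)
    if n=="top": save(p,"top_c.png",(170,140,270,180),2.9)
    else: save(p,"scene_c.png",(140,130,240,220),2.7)
    for l in ("riser","knob_center","foot","pad","tin_center","row_tin_a_center","jar","spool","flask","gauge_block","pot","driver"):
        for d in robot.cut_out(l,p)[:4]:
            m=d["pixels"].astype(np.uint8); c=cv2.moments(m,True)
            r=cv2.minAreaRect(np.argwhere(m)[:,::-1].astype(np.float32))
            u=(c["m10"]/c["m00"],c["m01"]/c["m00"])
            print(l,round(d["confidence"],2),np.round(u,1),[np.round(x,1) for x in r],onz(p,u,0)[0].round(3))
E
```

```text
top cam at [0.35842322 0.00286159 1.24016497]
riser 0.94 [251.3 193.8] [array([252.5, 196.2]), array([ 61.2, 133.8]), np.float64(80.5)] [0.536 0.095 0.   ]
riser 0.35 [224.  198.9] [array([223.9, 198.9]), array([25. , 23.9]), np.float64(81.9)] [0.524 0.161 0.   ]
riser 0.34 [310.6 191.8] [array([310.5, 191.5]), array([17., 17.]), np.float64(90.0)] [ 0.538 -0.047  0.   ]
knob_center 0.74 [310.3 191.5] [array([310.5, 191.5]), array([19., 17.]), np.float64(90.0)] [ 0.539 -0.046  0.   ]
knob_center 0.58 [309.4 188.7] [array([310.1, 184.9]), array([32.5, 17.3]), np.float64(87.3)] [ 0.546 -0.044  0.   ]
foot 0.57 [309.9 190.1] [array([310.5, 185. ]), array([30., 17.]), np.float64(90.0)] [ 0.542 -0.045  0.   ]
pad 0.63 [304.8 170.1] [array([305. , 170.5]), array([11., 18.]), np.float64(90.0)] [ 0.591 -0.034  0.   ]
tin_center 0.89 [383.5 224.5] [array([383.5, 224.4]), array([22.8, 23.7]), np.float64(18.4)] [ 0.457 -0.219  0.   ]
tin_center 0.68 [388.4 271.2] [array([388.3, 271.3]), array([23.3, 24. ]), np.float64(45.0)] [ 0.346 -0.227  0.   ]
tin_center 0.59 [426.4 298.6] [array([426.4, 298
[... 2194 characters left out ...]
64(50.7)] [ 0.255 -0.284  0.   ]
row_tin_a_center 0.54 [321.5 155. ] [array([323.2, 156.9]), array([29.8, 19.4]), np.float64(49.6)] [0.402 0.43  0.   ]
jar 0.87 [257.7 319.6] [array([258., 319.]), array([42., 26.]), np.float64(90.0)] [ 0.565 -0.208  0.   ]
flask 0.79 [305.4 361.1] [array([305. , 358.5]), array([67., 32.]), np.float64(90.0)] [ 0.689 -0.249  0.   ]
gauge_block 0.82 [223.7 259.6] [array([223. , 259.5]), array([15., 24.]), np.float64(90.0)] [ 0.408 -0.097  0.   ]
gauge_block 0.45 [278.7 213.3] [array([278.7, 213.4]), array([15.7, 17.9]), np.float64(63.4)] [0.433 0.111 0.   ]
pot 0.73 [375.6 164.8] [array([374.6, 165.2]), array([28.2, 39. ]), np.float64(11.3)] [0.567 0.448 0.   ]
```

View pics/top_c.png

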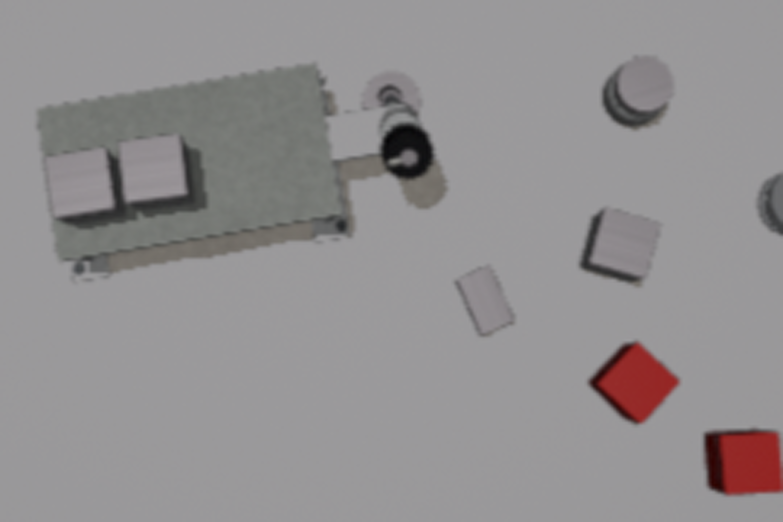

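View pics/scene_c.png

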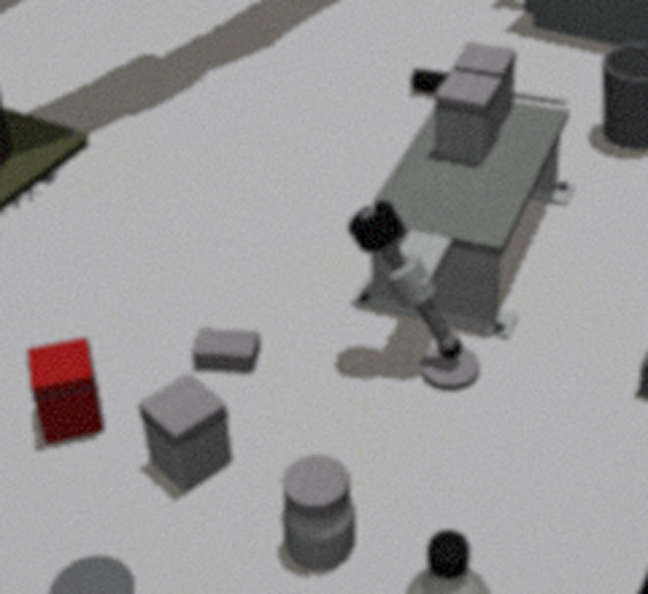

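```bash
cat > fit.py <<'E'
from h import *
from scipy.optimize import least_squares
T=robot.snapshot("top"); S=robot.snapshot("scene")
def rw(q,X): 
    c,s=np.cos(q[2]),np.sin(q[2]); X=np.atleast_2d(X); return np.c_[q[0]+c*X[:,0]-s*X[:,1],q[1]+s*X[:,0]+c*X[:,1],X[:,2]]
C=[[.06,.11,.09],[.06,-.11,.09],[-.06,-.11,.09],[-.06,.11,.09]]
tp=np.array([[183.1,177.2],[279,161.7],[289,214.8],[190,229.7]])
sp=np.array([[350.4,172.6],[325.2,220.7]])
f=lambda q: np.r_[(proj(T,rw(q,C))-tp).ravel(),(proj(S,rw(q,[C[0],C[1]]))-sp).ravel()]
r=least_squares(f,[.53,.1,.1]);q=r.x;print("riser",q,np.round(r.fun,1))
# knob along axis
ax=np.array([-.5,0,.866]);b=np.array([0,-.165,.085])
kt=np.array([310.3,191.5]);ks=np.array([278.5,213.5])
g=lambda s: np.r_[(proj(T,rw(q,b+s[0]*ax))-kt).ravel(),(proj(S,rw(q,b+s[0]*ax))-ks).ravel()]
r=least_squares(g,[.05]);print("knob s",r.x,np.round(r.fun,1),rw(q,b+r.x[0]*ax))
# free triangulation
r=least_squares(lambda X:np.r_[(proj(T,X)-kt).ravel(),(proj(S,X)-ks).ravel()],[.5,0,.1]);print("knob free",r.x,np.round(r.fun,1))
# tins top faces: from top view
for n,uv in dict(tin=[[206+603/2.9-206,0]]).items(): pass
def quad(pix): return np.array(pix)/2.9+[170,140]
for n,pix,z in (("tin",[(606,208),(661,223),(646,282),(590,262)],.062),("a",[(48,157),(108,148),(117,208),(56,217)],.152),("b",[(120,141),(180,134),(187,194),(127,202)],.152)):
    X=onz(T,quad(pix),z); e=X[1]-X[0]; print(n,X.mean(0).round(4),"sides",[np.linalg.norm(X[i]-X[i-1]).round(4) for i in range(4)],"ang",np.degrees(np.arctan2(e[1],e[0])).round(1))
for n,uv in (("jar",(192.0,0)),): pass
pp=onz(T,np.array([391/2.9+170,97/2.9+140]),.009);print("pad",pp)
print("pad pred tip xy", rw(q,b-ax*.09))
E
python3 fit.py
```

```text
riser [0.52010741 0.1247629  0.14376435] [-0.4 -0.6  0.7 -0.4 -0.9 -1.  -0.1 -0.2 -1.1 -1.7 -1.2  0.9]
knob s [0.04901027] [ 0.3  0.4 -1.   0.8] [[ 0.51949457 -0.04204575  0.12744289]]
knob free [ 0.52062123 -0.04087041  0.12909772] [-0.2 -0.3 -0.3  0. ]
tin [ 0.4528 -0.2132  0.062 ] sides [np.float64(0.0444), np.float64(0.0443), np.float64(0.0478), np.float64(0.0459)] ang -106.3
a [0.4961 0.1957 0.152 ] sides [np.float64(0.0444), np.float64(0.0441), np.float64(0.0445), np.float64(0.0446)] ang -82.3
b [0.5061 0.1439 0.152 ] sides [np.float64(0.0451), np.float64(0.044), np.float64(0.0444), np.float64(0.0438)] ang -84.2
pad [[ 0.58135551 -0.03379388  0.009     ]]
pad pred tip xy [[ 0.58828267 -0.03208777  0.00706   ]]
```

{"fn": "carry_out", "kwargs": {
  "targets": [
    [-0.36,-0.38,0,0],
    [-0.36,-0.38,0,0],
    [-0.36,-0.38,0,0],
    [-0.36,-0.38,0,0],
    [-0.36,-0.38,0,0],
    [-0.36,-0.38,0,0],
    [-0.36,-0.38,0,0],
    [-0.36,-0.38,0,0]
  ]
}}

```text
time: 2.35
eef_pos: [0.3075, 0.3307, 0.2425]
tool_rot: [0.0, 0.124, 0.992, 0.0]
contact_force: [0.3, 0.1, -0.7]
opening: 0.0849
```

{"fn": "carry_out", "kwargs": {
  "targets": [
    [-0.36,-0.38,0,0],
    [-0.36,-0.38,0,0],
    [-0.36,-0.38,0,0],
    [-0.36,-0.38,0,0],
    [-0.36,-0.38,0,0],
    [-0.36,-0.38,0,0],
    [-0.36,-0.38,0,0],
    [-0.36,-0.38,0,0]
  ]
}}

```text
time: 3.15
eef_pos: [0.4611, 0.0564, 0.2425]
tool_rot: [0.0, 0.124, 0.992, 0.0]
contact_force: [0.8, 0.3, -0.1]
opening: 0.0855
```

```bash
cat >> h.py <<'E'
def plan(x,y,z,yaw):
    """yaw = world angle of tool y in deg. prints shifts in tool axes NOW (share) and turn"""
    s=robot.sense(); w=s["tool_rot"]; M=R.from_quat([w[1],w[2],w[3],w[0]]).as_matrix()
    d=M.T@(np.array([x,y,z])-s["eef_pos"]); a=np.degrees(np.arctan2(M[1,1],M[0,1])); t=(a-yaw+180)%360-180
    print("t",s["time"],"tcp",s["eef_pos"].round(4),"yaw",a.round(2),"q7",s["qpos"][6].round(2),"shift total (share)",(d/.075).round(3),"turn deg",round(t,2),"share",round(t/180,4))
E
python3 - <<'E'
from h import *
p=robot.snapshot("wrist");save(p,"w1.png",None,1.4)
K,Rm,t=cam(p);print("cam",-Rm.T@t,"axis",Rm[2])
plan(.520,-.0415,.242,98.2)
print(robot.sense()["qpos"])
E
```

```text
cam [0.38312718 0.0760739  0.37298072] axis [ 0.30330508 -0.07768948 -0.94972121]
t 3.2 tcp [0.4644 0.0489 0.2424] yaw 75.19 q7 0.87 shift total (share) [-1.024 -0.976  0.013] turn deg -23.01 share -0.1278
[-0.02860874  0.4934993  -0.26841305  2.02552929  0.21889315  0.6472201
  0.87075612]
```

View pics/w1.png

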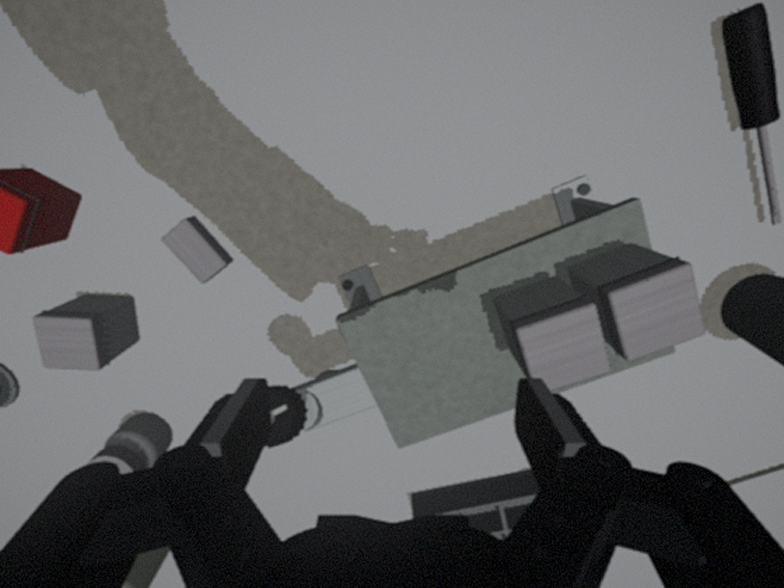

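{"fn": "carry_out", "kwargs": {
  "targets": [
    [-0.25,-0.24,0,0],
    [-0.26,-0.25,0,0],
    [-0.26,-0.25,0,0],
    [-0.25,-0.24,0,0],
    [0,0,0,-0.045],
    [0,0,0,-0.045],
    [0,0,0,-0.045],
    [0,0,0,-0.045]
  ],
  "hand": 0.7
}}

```text
time: 4.0
eef_pos: [0.5165, -0.032, 0.2424]
tool_rot: [0.0, -0.161, 0.987, -0.0]
contact_force: [0.4, -0.4, 0.2]
opening: 0.0596
```

{"fn": "carry_out", "kwargs": {
  "targets": [
    [0,0,0.1,-0.045],
    [0,0,0.1,-0.045],
    [0,0,0.1,-0.045],
    [0,0,0.1,-0.045],
    [0,0,0,0]
  ]
}}

```text
time: 4.5
eef_pos: [0.5157, -0.0322, 0.2114]
tool_rot: [-0.001, -0.427, 0.904, 0.001]
contact_force: [0.3, -0.4, -0.3]
opening: 0.0596
```

```bash
python3 - <<'E'
from h import *
p=robot.snapshot("wrist");save(p,"w2.png",None,1.4)
plan(.520,-.0415,.121,138.2)
for d in robot.cut_out("knob_center",p)[:2]:
    m=np.argwhere(d["pixels"]);print(d["confidence"],d["extent"],m.mean(0)[::-1],onz(p,m.mean(0)[::-1],.128))
print(proj(p,[.52,-.0415,.128]))
E
```

```text
t 4.55 tcp [ 0.5161 -0.0321  0.212 ] yaw 140.43 q7 1.9 shift total (share) [ 0.063 -0.121  1.213] turn deg 2.23 share 0.0124
0.65 [239.3, 198.7, 57.2, 49.0] [267.68281183 222.20231462] [[ 0.52118703 -0.04007987  0.128     ]]
[[267.67439772 219.8656777 ]]
```

View pics/w2.png

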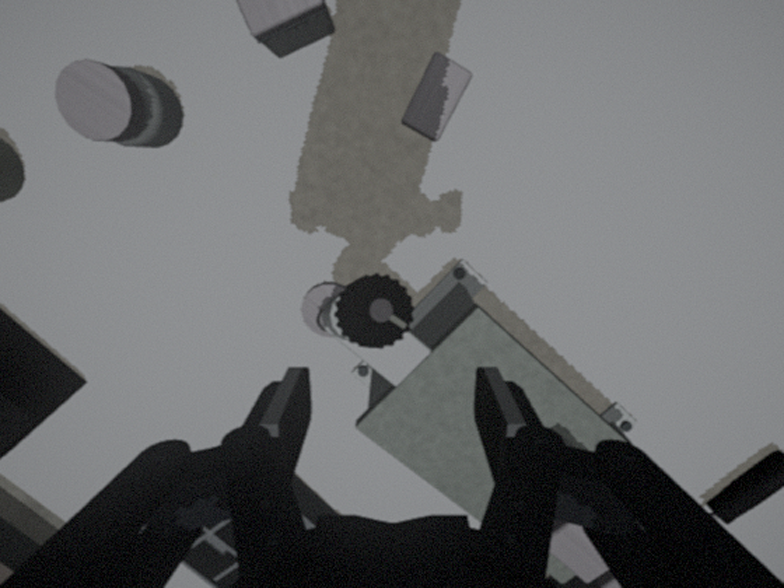

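{"fn": "carry_out", "kwargs": {
  "targets": [
    [0.02,-0.04,0.3,0.012],
    [0.02,-0.04,0.3,0],
    [0.02,-0.04,0.3,0],
    [0,0,0.3,0],
    [0,0,0,0],
    [0,0,0,0]
  ]
}}

```text
time: 5.2
eef_pos: [0.5207, -0.0411, 0.1229]
tool_rot: [0.0, -0.41, 0.912, -0.0]
contact_force: [0.4, -0.1, 0.1]
opening: 0.0601
```

```bash
python3 - <<'E'
from h import *
p=robot.snapshot("wrist");save(p,"w3.png",None,1.4)
plan(.5205,-.041,.121,138.2)
s=robot.sense();print(s["contact_force"],s["ft_torque"])
p=robot.snapshot("scene");save(p,"s3.png",(200,130,200,150),4)
E
```

```text
t 5.25 tcp [ 0.5211 -0.041   0.1234] yaw 138.4 q7 1.77 shift total (share) [0.005 0.006 0.032] turn deg 0.2 share 0.0011
[ 0.28517665  0.06497279 -0.00663917] [0.01608482 0.02219255 0.0171365 ]
```

View pics/w3.png

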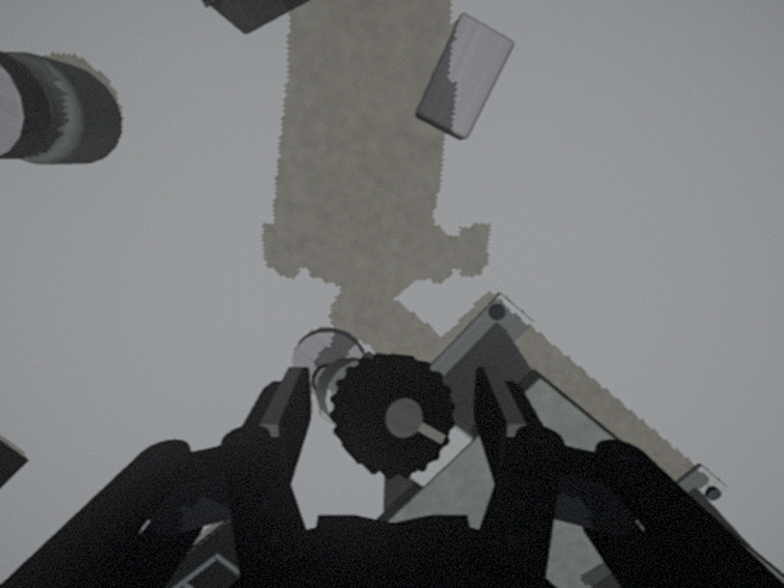

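View pics/s3.png

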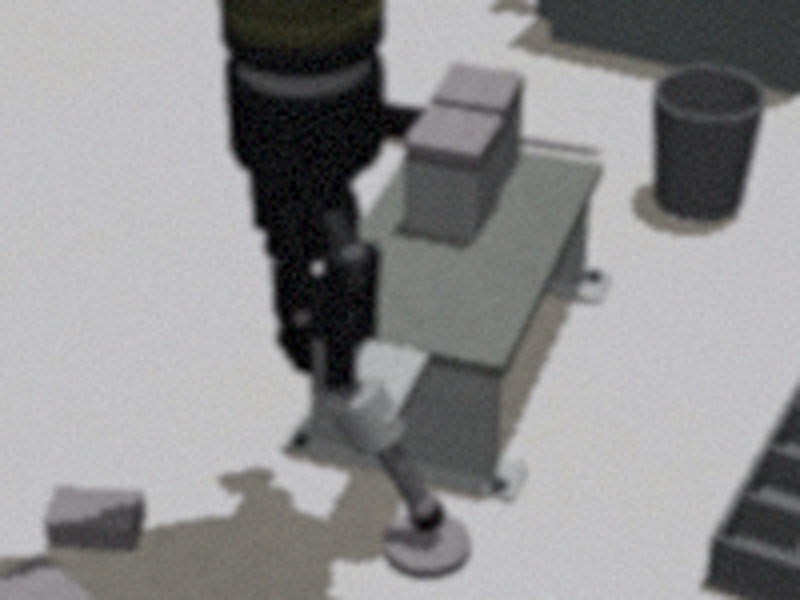

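{"fn": "carry_out", "kwargs": {
  "targets": [
    [0,0,0.02,0],
    [0,0,0,0],
    [0,0,0,0],
    [0,0,0,0],
    [0,0,0,0],
    [0,0,0,0]
  ],
  "hand": 0
}}

```text
time: 5.9
eef_pos: [0.5212, -0.0415, 0.1222]
tool_rot: [0.001, -0.41, 0.912, -0.001]
contact_force: [-0.4, -1.4, 7.9]
opening: 0.037
```

```bash
cat >> h.py <<'E'
def st():
    F=[];
    s=robot.sense(); w=s["tool_rot"]; M=R.from_quat([w[1],w[2],w[3],w[0]]).as_matrix()
    print("t",round(s["time"],2),"tcp",s["eef_pos"].round(4),"yaw",np.degrees(np.arctan2(M[1,1],M[0,1])).round(2),"a",(np.degrees(np.arctan2(M[1,1],M[0,1]))-98.2).round(2),"F",s["contact_force"].round(2),"T",s["ft_torque"].round(3),"op",round(s["opening"],4),"q7",s["qpos"][6].round(2),"tq7",s["joint_torque"][6].round(3))
E
python3 -c "
from h import *
st()"
```

```text
t 5.9 tcp [ 0.5212 -0.0415  0.1222] yaw 138.4 a 40.2 F [-0.39 -1.37  7.93] T [-0.24   0.071 -0.066] op 0.037 q7 1.77 tq7 0.087
```

{"fn": "carry_out", "kwargs": {
  "targets": [
    [0,0,0.004,0.047],
    [0,0,0.004,0.047],
    [0,0,0.004,0.047],
    [0,0,0,0]
  ]
}}

```text
time: 6.3
eef_pos: [0.522, -0.0407, 0.1206]
tool_rot: [0.002, -0.199, 0.98, 0.0]
contact_force: [2.0, 2.2, 0.2]
opening: 0.0348
```

```bash
python3 -c "
from h import *
st()"
```

```text
t 6.3 tcp [ 0.522  -0.0407  0.1206] yaw 113.0 a 14.8 F [1.95 2.24 0.24] T [-0.078 -0.76  -0.35 ] op 0.0348 q7 1.46 tq7 -0.309
```

{"fn": "carry_out", "kwargs": {
  "targets": [
    [0,0,0.004,0.047],
    [0,0,0.004,0.047],
    [0,0,0,0]
  ]
}}

```text
time: 6.6
eef_pos: [0.5223, -0.0399, 0.12]
tool_rot: [0.002, -0.056, 0.998, 0.001]
contact_force: [3.1, 2.9, 1.8]
opening: 0.0343
```

```bash
python3 -c "
from h import *
st()"
```

```text
t 6.6 tcp [ 0.5223 -0.0399  0.12  ] yaw 96.39 a -1.81 F [3.07 2.86 1.84] T [ 1.111 -1.011  0.293] op 0.0343 q7 1.27 tq7 -0.925
```

{"fn": "carry_out", "kwargs": {
  "targets": [
    [0,0,0.004,0.047],
    [0,0,0.004,0.047],
    [0,0,0,0]
  ]
}}

```text
time: 6.9
eef_pos: [0.5224, -0.0387, 0.1196]
tool_rot: [0.002, 0.089, 0.996, 0.002]
contact_force: [2.0, 2.2, 5.4]
opening: 0.0345
```

```bash
python3 -c "
from h import *
st()
p=robot.snapshot('wrist');save(p,'w4.png',None,1.4)"
```

```text
t 6.9 tcp [ 0.5224 -0.0387  0.1196] yaw 79.75 a -18.45 F [1.97 2.15 5.43] T [ 2.934 -0.852  1.272] op 0.0345 q7 1.08 tq7 -1.855
```

View pics/w4.png

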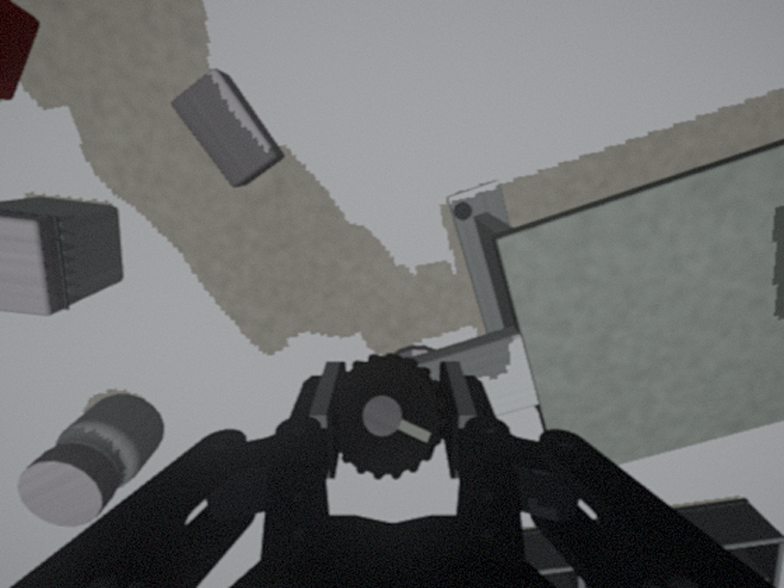

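Pointer bar at about (405,428); the knob turned with the gripper by about 0.9 rad. I'll release it and look at the foot.

{"fn": "carry_out", "kwargs": {
  "targets": [
    [0,0,0,0],
    [0,0,0,0],
    [0,0,0,0]
  ],
  "hand": 0.7
}}

```text
time: 7.25
eef_pos: [0.5189, -0.0426, 0.1182]
tool_rot: [-0.001, 0.094, 0.996, -0.001]
contact_force: [-0.2, -0.8, -0.6]
opening: 0.0597
```

```bash
python3 - <<'E'
from h import *
st()
p=robot.snapshot("scene");save(p,"s5.png",(260,190,80,60),10)
im=cv2.imread("pics/scene0.png")[190:250+30,260:340]; cv2.imwrite("pics/s0z.png",cv2.resize(im,None,fx=6,fy=6,interpolation=cv2.INTER_CUBIC))
im=p["pixels"][190:280,260:340,::-1]; cv2.imwrite("pics/s5z.png",np.hstack([cv2.imread("pics/s0z.png")[:540],cv2.resize(im,None,fx=6,fy=6,interpolation=cv2.INTER_CUBIC)[:540]])[:,:800])
p=robot.snapshot("wrist");save(p,"w5.png",None,1.4)
E
```

```text
t 7.25 tcp [ 0.5189 -0.0426  0.1182] yaw 79.22 a -18.98 F [-0.21 -0.81 -0.64] T [ 0.039 -0.002  0.017] op 0.0597 q7 1.08 tq7 0.013
```

```bash
python3 - <<'E'
import cv2,numpy as np
a=cv2.imread("pics/s5z.png");print(a.shape)
E
```

```text
(540, 800, 3)
```

View pics/s5z.png

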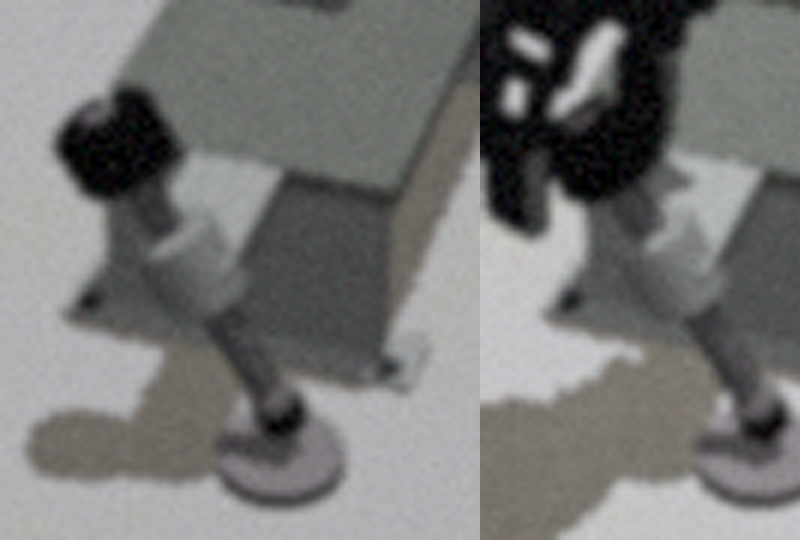

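View pics/w5.png

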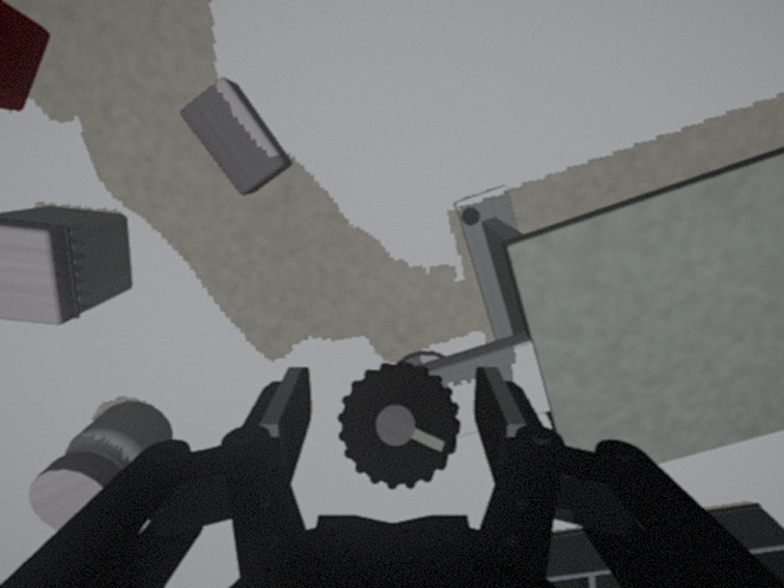

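```bash
python3 - <<'E'
from h import *
from scipy.optimize import least_squares
q=[0.52010741,0.1247629,0.14376435]
c,s=np.cos(q[2]),np.sin(q[2]); rw=lambda X:np.array([q[0]+c*X[0]-s*X[1],q[1]+s*X[0]+c*X[1],X[2]])
ax=np.array([-.5,0,.866]);b=np.array([0,-.165,.085])
S=robot.snapshot("scene");T=robot.snapshot("top")
save(T,"t6.png",(270,140,80,60),10)
for z in (.007,.009,.011):
    print("pad scene@z",z,onz(S,(306.8,265.8),z)[0].round(4))
for pix in ((307.5,258.8),(307.5,260.3)):
    r=least_squares(lambda v:(proj(S,rw(b+v[0]*ax))-pix).ravel(),[-.08]);X=rw(b+r.x[0]*ax);print(pix,"ball c",X.round(4),"tip z",(X[2]-.01).round(4),r.fun.round(2),"s",r.x)
im=cv2.imread("pics/top0.png")[140:200,270:350];cv2.imwrite("pics/t0z.png",cv2.resize(im,None,fx=10,fy=10,interpolation=cv2.INTER_CUBIC))
E
```

```text
pad scene@z 0.007 [ 0.5849 -0.0357  0.007 ]
pad scene@z 0.009 [ 0.5859 -0.0376  0.009 ]
pad scene@z 0.011 [ 0.5868 -0.0396  0.011 ]
(307.5, 258.8) ball c [ 0.5808 -0.0332  0.0202] tip z 0.0102 [-1.85  1.14] s [-0.07481399]
(307.5, 260.3) ball c [ 0.5823 -0.033   0.0175] tip z 0.0075 [-1.18  0.73] s [-0.07789662]
```

View pics/t0z.png

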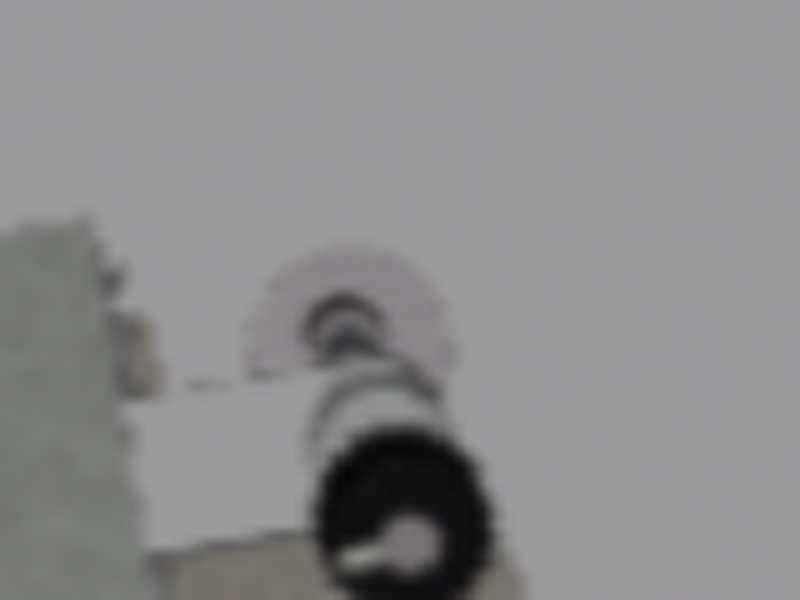

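{"fn": "carry_out", "kwargs": {
  "targets": [
    [0,0,-0.33,0],
    [0,0,-0.33,-0.035],
    [0,0,0,-0.035],
    [0,0,0,-0.036],
    [0.28,0,0,0],
    [0.28,0,0,0],
    [0,0,0,0]
  ],
  "hand": 0.7
}}

```text
time: 8.15
eef_pos: [0.4749, -0.0486, 0.1679]
tool_rot: [-0.003, -0.072, 0.997, -0.001]
contact_force: [0.3, -0.4, -0.2]
opening: 0.0598
```

```bash
python3 - <<'E'
from h import *
st()
plan(.475,-.060,.123,98.2)
E
```

```text
t 8.15 tcp [ 0.4749 -0.0486  0.1679] yaw 98.28 a 0.08 F [ 0.29 -0.41 -0.19] T [ 0.    -0.031  0.024] op 0.0598 q7 1.31 tq7 -0.053
t 8.15 tcp [ 0.4749 -0.0486  0.1679] yaw 98.28 q7 1.31 shift total (share) [ 0.018 -0.151  0.598] turn deg 0.08 share 0.0005
```

{"fn": "carry_out", "kwargs": {
  "targets": [
    [0,-0.15,0,0],
    [0,0,0.2,0],
    [0,0,0.2,0],
    [0,0,0.2,0],
    [0,0,0,0]
  ],
  "hand": 0
}}

```text
time: 8.65
eef_pos: [0.4807, -0.0592, 0.1217]
tool_rot: [-0.001, -0.072, 0.997, -0.0]
contact_force: [-0.5, -0.1, 0.1]
opening: 0.0005
```

```bash
python3 - <<'E'
from h import *
st()
p=robot.snapshot("wrist");save(p,"w7.png",None,1.4)
E
```

```text
t 8.65 tcp [ 0.4807 -0.0592  0.1217] yaw 98.29 a 0.09 F [-0.52 -0.1   0.08] T [-0.056 -0.05   0.003] op 0.0005 q7 1.29 tq7 -0.101
```

View pics/w7.png

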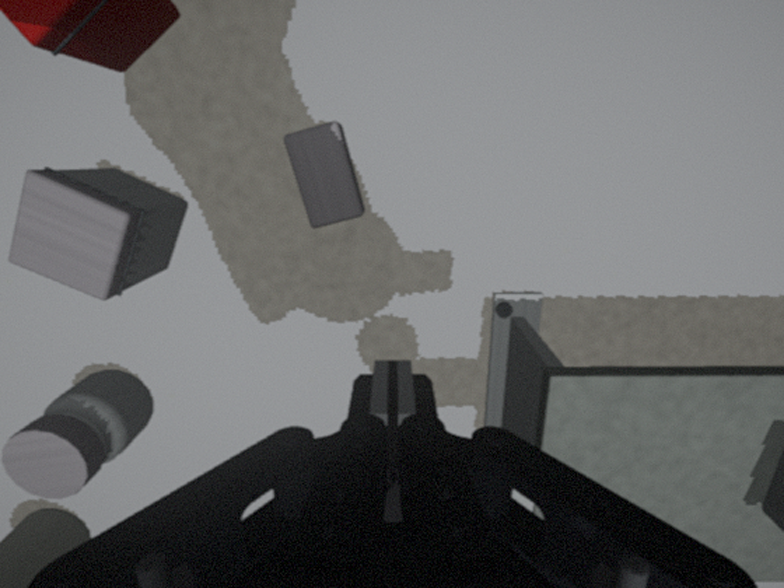

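{"fn": "carry_out", "kwargs": {
  "targets": [
    [-0.08,0.07,0,0],
    [-0.04,0,0,0],
    [-0.02,0,0,0],
    [0,0,0,0]
  ]
}}

```text
time: 9.1
eef_pos: [0.4907, -0.0518, 0.1236]
tool_rot: [0.001, -0.072, 0.997, -0.0]
contact_force: [0.2, -0.5, -0.5]
opening: 0.0002
```

```bash
cat >> h.py <<'E'
def kn():
    s=robot.sense(); F=s["contact_force"]; c,sn=np.cos(.1438),np.sin(.1438)
    d=s["eef_pos"]-np.array([.5216,-.041,.126])
    print("t",round(s["time"],2),"rel xr %.4f yr %.4f z %.4f"%(c*d[0]+sn*d[1],-sn*d[0]+c*d[1],s["eef_pos"][2]),"Fxr %.2f Fyr %.2f Fz %.2f"%(c*F[0]+sn*F[1],-sn*F[0]+c*F[1],F[2]))
E
python3 -c "
from h import *
kn()"
```

```text
t 9.1 rel xr -0.0322 yr -0.0063 z 0.1236 Fxr 0.16 Fyr -0.50 Fz -0.55
```

{"fn": "carry_out", "kwargs": {
  "targets": [
    [-0.025,0,0,0],
    [0,0,0,0]
  ]
}}

```text
time: 9.3
eef_pos: [0.4921, -0.0517, 0.1233]
tool_rot: [0.0, -0.072, 0.997, 0.0]
contact_force: [-0.1, 0.4, -0.3]
opening: -0.0002
```

```bash
python3 -c "
from h import *
kn()"
```

```text
t 9.3 rel xr -0.0307 yr -0.0063 z 0.1233 Fxr -0.08 Fyr 0.38 Fz -0.26
```

{"fn": "carry_out", "kwargs": {
  "targets": [
    [-0.025,0,0,0],
    [0,0,0,0]
  ]
}}

```text
time: 9.5
eef_pos: [0.4929, -0.0516, 0.123]
tool_rot: [-0.001, -0.072, 0.997, -0.0]
contact_force: [-1.7, 0.2, 0.9]
opening: -0.0002
```

```bash
python3 -c "
from h import *
kn()"
```

```text
t 9.5 rel xr -0.0300 yr -0.0064 z 0.1230 Fxr -1.67 Fyr 0.43 Fz 0.90
```

{"fn": "carry_out", "kwargs": {
  "targets": [
    [-0.03,0,0,0],
    [-0.03,0,0,0],
    [0,0,0,0]
  ]
}}

```text
time: 9.8
eef_pos: [0.4938, -0.0516, 0.1227]
tool_rot: [-0.005, -0.072, 0.997, -0.001]
contact_force: [-9.2, -1.8, 5.8]
opening: 0.0003
```

```bash
python3 -c "
from h import *
kn()"
```

```text
t 9.8 rel xr -0.0291 yr -0.0065 z 0.1227 Fxr -9.40 Fyr -0.43 Fz 5.79
```

{"fn": "carry_out", "kwargs": {
  "targets": [
    [0,0.03,0,0],
    [0,0.03,0,0]
  ]
}}

```text
time: 10.0
eef_pos: [0.4932, -0.0492, 0.1226]
tool_rot: [-0.005, -0.071, 0.997, -0.002]
contact_force: [-6.8, -5.9, 2.8]
opening: -0.0001
```

```bash
python3 -c "
from h import *
kn()"
```

```text
t 10.0 rel xr -0.0293 yr -0.0040 z 0.1226 Fxr -7.53 Fyr -4.85 Fz 2.81
```

{"fn": "carry_out", "kwargs": {
  "targets": [
    [0,0.03,0,0],
    [0,0,0,0]
  ]
}}

```text
time: 10.2
eef_pos: [0.4928, -0.0468, 0.1224]
tool_rot: [-0.005, -0.071, 0.997, -0.002]
contact_force: [-6.7, -5.3, 0.1]
opening: -0.0001
```

```bash
python3 -c "
from h import *
kn()"
```

```text
t 10.2 rel xr -0.0293 yr -0.0016 z 0.1224 Fxr -7.36 Fyr -4.26 Fz 0.11
```

{"fn": "carry_out", "kwargs": {
  "targets": [
    [-0.01,0.03,0,0],
    [-0.01,0.03,0,0],
    [0,0,0,0]
  ]
}}

```text
time: 10.5
eef_pos: [0.4925, -0.0424, 0.122]
tool_rot: [-0.006, -0.071, 0.997, -0.002]
contact_force: [-8.1, -5.7, -0.4]
opening: 0.0001
```

```bash
python3 -c "
from h import *
kn()"
```

```text
t 10.5 rel xr -0.0289 yr 0.0028 z 0.1220 Fxr -8.83 Fyr -4.47 Fz -0.41
```

{"fn": "carry_out", "kwargs": {
  "targets": [
    [0,0.03,0,0],
    [0,0.03,0,0],
    [0,0,0,0]
  ]
}}

```text
time: 10.8
eef_pos: [0.4925, -0.0374, 0.1222]
tool_rot: [-0.005, -0.071, 0.997, -0.002]
contact_force: [-7.5, -3.6, 0.3]
opening: 0.0001
```

```bash
python3 -c "
from h import *
kn()
p=robot.snapshot('scene');save(p,'s8.png',(240,180,130,100),6)
p=robot.snapshot('top');save(p,'t8.png',(270,140,80,60),10)"
```

```text
t 10.8 rel xr -0.0283 yr 0.0078 z 0.1222 Fxr -7.98 Fyr -2.53 Fz 0.31
```

View pics/s8.png

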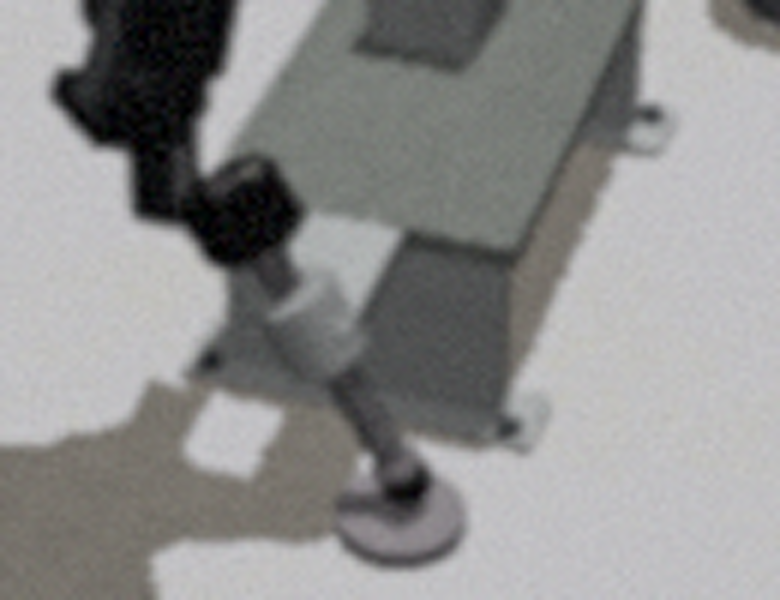

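{"fn": "carry_out", "kwargs": {
  "targets": [
    [0.13,0,0,0],
    [0,-0.19,0.02,0],
    [-0.09,0,0,0],
    [-0.04,0,0,0],
    [0,0,0,0],
    [0,0.03,0,0],
    [0,0.03,0,0]
  ]
}}

```text
time: 11.6
eef_pos: [0.494, -0.0474, 0.121]
tool_rot: [-0.005, -0.071, 0.997, -0.002]
contact_force: [-7.8, -5.4, 1.4]
opening: 0.0003
```

```bash
python3 -c "
from h import *
kn()"
```

```text
t 11.6 rel xr -0.0283 yr -0.0024 z 0.1210 Fxr -8.48 Fyr -4.23 Fz 1.40
```

{"fn": "carry_out", "kwargs": {
  "targets": [
    [-0.01,0.03,0,0],
    [0,0.03,0,0]
  ]
}}

```text
time: 11.8
eef_pos: [0.4935, -0.0428, 0.1206]
tool_rot: [-0.006, -0.071, 0.997, -0.002]
contact_force: [-8.4, -6.2, -1.3]
opening: -0.0002
```

```bash
python3 -c "
from h import *
kn()"
```

```text
t 11.8 rel xr -0.0281 yr 0.0023 z 0.1206 Fxr -9.22 Fyr -4.90 Fz -1.31
```

{"fn": "carry_out", "kwargs": {
  "targets": [
    [-0.01,0.03,0,0],
    [0,0,0,0]
  ]
}}

```text
time: 12.0
eef_pos: [0.4935, -0.0396, 0.1205]
tool_rot: [-0.006, -0.072, 0.997, -0.002]
contact_force: [-9.5, -4.7, 1.1]
opening: 0.0002
```

```bash
python3 -c "
from h import *
kn()"
```

```text
t 12.0 rel xr -0.0276 yr 0.0054 z 0.1205 Fxr -10.08 Fyr -3.31 Fz 1.09
```

{"fn": "carry_out", "kwargs": {
  "targets": [
    [0.13,0,0,0],
    [0,-0.18,0.02,0],
    [-0.09,0,0,0],
    [-0.05,0,0,0],
    [0,0,0,0],
    [0,0.03,0,0],
    [0,0.03,0,0]
  ]
}}

```text
time: 12.7
eef_pos: [0.4957, -0.0507, 0.1194]
tool_rot: [-0.006, -0.07, 0.997, -0.003]
contact_force: [-10.2, -7.5, 3.5]
opening: 0.0
```

```bash
python3 -c "
from h import *
kn()"
```

```text
t 12.7 rel xr -0.0270 yr -0.0058 z 0.1194 Fxr -11.18 Fyr -5.94 Fz 3.46
```

{"fn": "carry_out", "kwargs": {
  "targets": [
    [-0.01,0.03,0,0],
    [0,0.03,0,0]
  ]
}}

```text
time: 12.9
eef_pos: [0.495, -0.0461, 0.119]
tool_rot: [-0.007, -0.07, 0.997, -0.003]
contact_force: [-11.3, -5.9, 0.6]
opening: -0.0002
```

```bash
python3 -c "
from h import *
kn()"
```

```text
t 12.9 rel xr -0.0271 yr -0.0012 z 0.1190 Fxr -12.02 Fyr -4.27 Fz 0.60
```

{"fn": "carry_out", "kwargs": {
  "targets": [
    [-0.01,0.02,0,0],
    [0,0,0,0]
  ]
}}

```text
time: 13.1
eef_pos: [0.4949, -0.044, 0.1187]
tool_rot: [-0.008, -0.071, 0.997, -0.002]
contact_force: [-11.5, -6.1, 0.8]
opening: -0.0002
```

```bash
python3 -c "
from h import *
kn()
p=robot.snapshot('scene');save(p,'s9.png',(240,180,130,100),6)
p=robot.snapshot('wrist');save(p,'w9.png',None,1.4)"
```

```text
t 13.1 rel xr -0.0269 yr 0.0009 z 0.1187 Fxr -12.28 Fyr -4.38 Fz 0.84
```

View pics/s9.png

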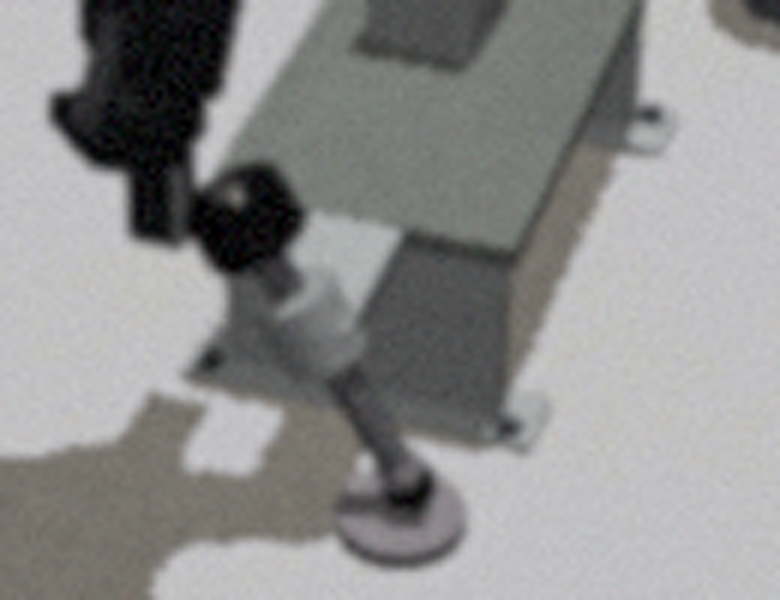

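View pics/w9.png

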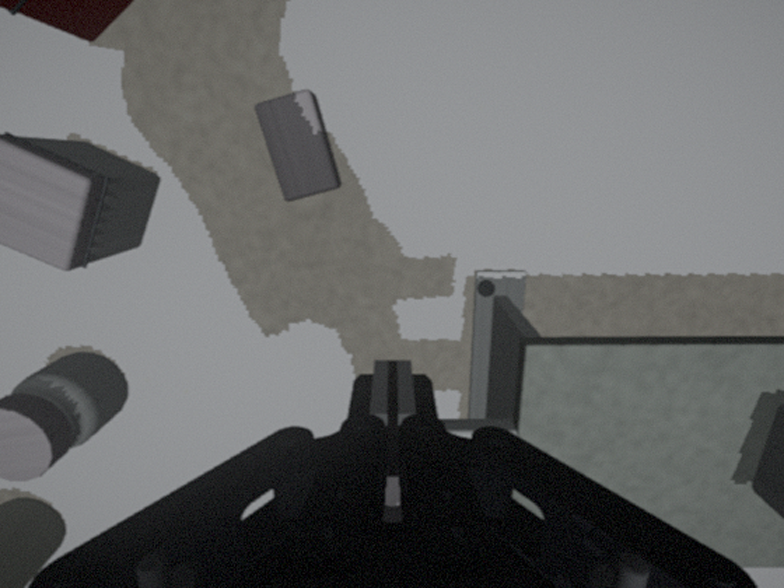

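{"fn": "carry_out", "kwargs": {
  "targets": [
    [0,0.03,0,0],
    [0,0.02,0,0]
  ]
}}

```text
time: 13.4
eef_pos: [0.4946, -0.0404, 0.1186]
tool_rot: [-0.008, -0.071, 0.997, -0.002]
contact_force: [-10.0, -5.3, -1.1]
opening: 0.0004
```

```bash
python3 -c "
from h import *
kn()"
```

```text
t 13.4 rel xr -0.0267 yr 0.0044 z 0.1186 Fxr -10.67 Fyr -3.80 Fz -1.14
```

{"fn": "carry_out", "kwargs": {
  "targets": [
    [0.14,0,0,0],
    [0,-0.16,0.015,0],
    [-0.09,0,0,0],
    [-0.06,0,0,0],
    [0,0,0,0],
    [0,0.03,0,0],
    [0,0.03,0,0],
    [0,0,0,0]
  ]
}}

```text
time: 14.2
eef_pos: [0.4961, -0.0482, 0.1183]
tool_rot: [-0.008, -0.071, 0.997, -0.003]
contact_force: [-13.4, -5.9, 7.7]
opening: 0.0
```

```bash
python3 -c "
from h import *
kn()"
```

```text
t 14.2 rel xr -0.0263 yr -0.0034 z 0.1183 Fxr -14.14 Fyr -3.87 Fz 7.71
```

{"fn": "carry_out", "kwargs": {
  "targets": [
    [0,0.03,0,0],
    [0,0,0,0]
  ]
}}

```text
time: 14.4
eef_pos: [0.4958, -0.0462, 0.118]
tool_rot: [-0.008, -0.07, 0.997, -0.003]
contact_force: [-13.0, -6.7, 4.9]
opening: -0.0002
```

```bash
python3 -c "
from h import *
kn()"
```

```text
t 14.4 rel xr -0.0263 yr -0.0014 z 0.1180 Fxr -13.80 Fyr -4.79 Fz 4.92
```

{"fn": "carry_out", "kwargs": {
  "targets": [
    [0,0.03,0,0],
    [0,0,0,0]
  ]
}}

```text
time: 14.6
eef_pos: [0.4955, -0.0442, 0.1178]
tool_rot: [-0.008, -0.07, 0.997, -0.003]
contact_force: [-12.9, -5.7, 1.9]
opening: 0.0001
```

```bash
python3 -c "
from h import *
kn()"
```

```text
t 14.6 rel xr -0.0262 yr 0.0006 z 0.1178 Fxr -13.58 Fyr -3.81 Fz 1.93
```

{"fn": "carry_out", "kwargs": {
  "targets": [
    [0,0.03,0,0],
    [0,0.02,0,0],
    [0,0,0,0]
  ]
}}

```text
time: 14.9
eef_pos: [0.4952, -0.0411, 0.1177]
tool_rot: [-0.008, -0.07, 0.998, -0.003]
contact_force: [-12.5, -7.9, 1.2]
opening: -0.0002
```

```bash
python3 -c "
from h import *
kn()"
```

```text
t 14.9 rel xr -0.0262 yr 0.0037 z 0.1177 Fxr -13.50 Fyr -6.01 Fz 1.23
```

{"fn": "carry_out", "kwargs": {
  "targets": [
    [0.15,0,0,0],
    [0,-0.17,0.015,0],
    [-0.1,0,0,0],
    [-0.06,0,0,0],
    [0,0,0,0],
    [0,0.03,0,0],
    [0,0.02,0,0],
    [0,0,0,0]
  ]
}}

```text
time: 15.7
eef_pos: [0.4969, -0.0505, 0.1168]
tool_rot: [-0.009, -0.07, 0.998, -0.004]
contact_force: [-13.6, -9.8, 5.6]
opening: -0.0
```

```bash
python3 -c "
from h import *
kn()"
```

```text
t 15.7 rel xr -0.0258 yr -0.0059 z 0.1168 Fxr -14.86 Fyr -7.74 Fz 5.56
```

{"fn": "carry_out", "kwargs": {
  "targets": [
    [0,0.02,0,0],
    [0,0,0,0]
  ]
}}

```text
time: 15.9
eef_pos: [0.4967, -0.0495, 0.1167]
tool_rot: [-0.009, -0.07, 0.998, -0.004]
contact_force: [-13.1, -10.0, 4.9]
opening: -0.0003
```

```bash
python3 -c "
from h import *
kn()"
```

```text
t 15.9 rel xr -0.0259 yr -0.0048 z 0.1167 Fxr -14.38 Fyr -8.00 Fz 4.88
```

{"fn": "carry_out", "kwargs": {
  "targets": [
    [0,0.02,0,0],
    [0,0,0,0]
  ]
}}

```text
time: 16.1
eef_pos: [0.4964, -0.0483, 0.1167]
tool_rot: [-0.009, -0.069, 0.998, -0.004]
contact_force: [-14.4, -9.4, 3.3]
opening: 0.0001
```

```bash
python3 -c "
from h import *
kn()
p=robot.snapshot('scene');save(p,'s10.png',(240,180,130,100),6)
p=robot.snapshot('top');save(p,'t10.png',(270,140,80,60),10)"
```

```text
t 16.1 rel xr -0.0260 yr -0.0036 z 0.1167 Fxr -15.56 Fyr -7.28 Fz 3.30
```

View pics/s10.png

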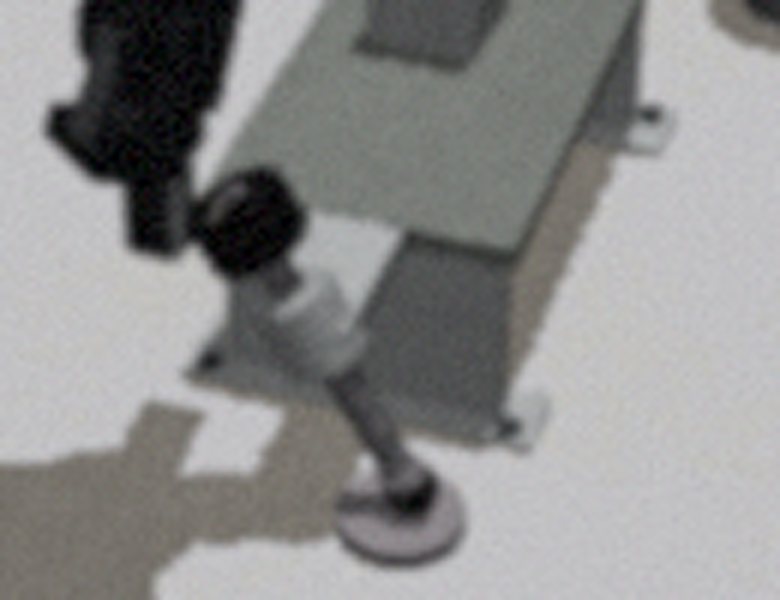

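View pics/t10.png

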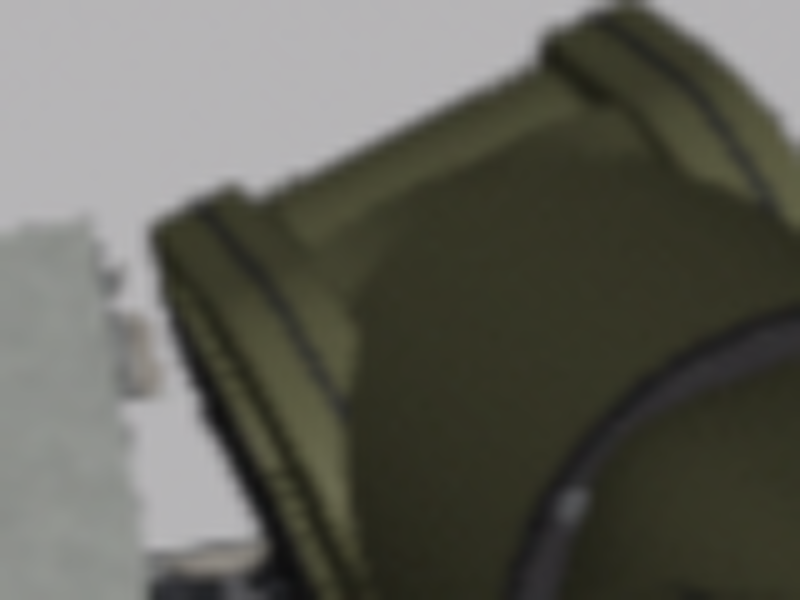

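Tangential force rose from a steady free-run 4.4 N to about 7.5 N, so the foot is bearing on the pad, at roughly 20 N by estimate. I'll back off and go to the tin.

{"fn": "carry_out", "kwargs": {
  "targets": [
    [0.15,0,0,0],
    [0.1,0,-0.3,0],
    [0.0,0,-0.5,0],
    [0,-0.5,-0.3,0.045],
    [0,-0.5,0,0.045],
    [0,-0.5,0,0.045],
    [0,-0.2,0,0]
  ],
  "hand": 0
}}

```text
time: 16.9
eef_pos: [0.4834, -0.1761, 0.2014]
tool_rot: [0.002, 0.144, 0.99, -0.001]
contact_force: [-0.4, -1.0, -0.3]
opening: 0.0002
```

```bash
python3 - <<'E'
from h import *
st(); plan(.4528,-.2132,.18,73.7)
p=robot.snapshot("wrist");save(p,"w11.png",None,1.4)
t=robot.snapshot("top");save(t,"t11.png",(270,140,80,60),10)
for d in robot.cut_out("tin_center",p)[:3]:
    m=np.argwhere(d["pixels"]);print(d["confidence"],d["extent"],m.mean(0)[::-1],onz(p,m.mean(0)[::-1],.062))
E
```

```text
t 16.9 tcp [ 0.4834 -0.1761  0.2014] yaw 73.46 a -24.74 F [-0.38 -1.01 -0.26] T [0.03  0.012 0.   ] op 0.0002 q7 1.28 tq7 -0.624
t 16.9 tcp [ 0.4834 -0.1761  0.2014] yaw 73.46 q7 1.28 shift total (share) [ 0.251 -0.59   0.285] turn deg -0.24 share -0.0013
0.83 [144.6, 20.9, 87.0, 82.6] [188.14001892  64.98675497] [[ 0.3513165  -0.21466446  0.062     ]]
0.8 [13.5, 1.4, 113.4, 59.5] [71.75945893 27.56969222] [[ 0.30096421 -0.29151122  0.062     ]]
0.56 [210.2, 155.0, 53.0, 53.9] [237.01321586 181.21585903] [[ 0.45254734 -0.20815433  0.062     ]]
```

View pics/w11.png

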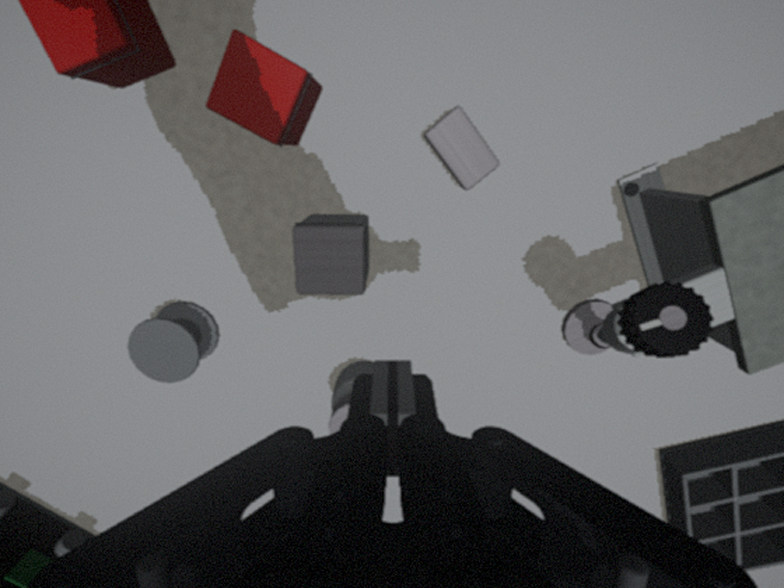

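View pics/t11.png

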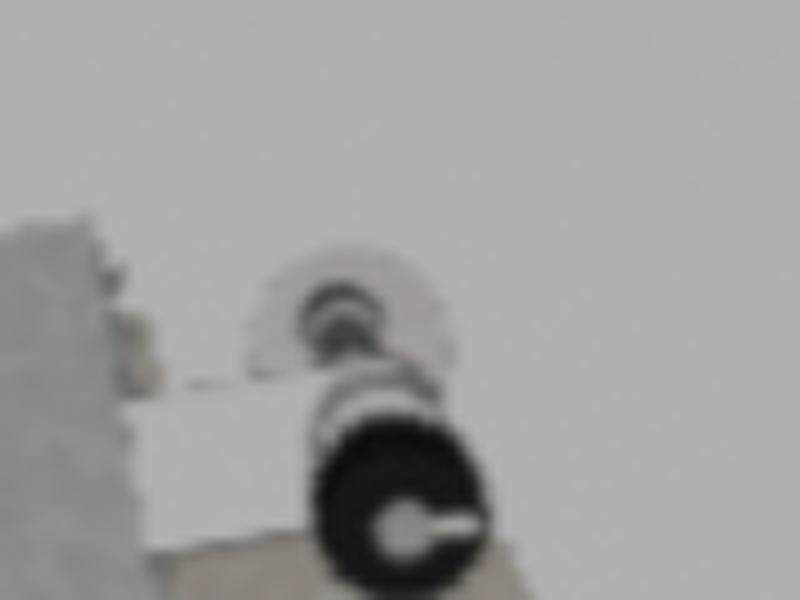

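```bash
python3 - <<'E'
from h import *
p=robot.snapshot("wrist");save(p,"w12.png",(190,130,100,100),8)
E
```

```text
(no output)
```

View pics/w12.png

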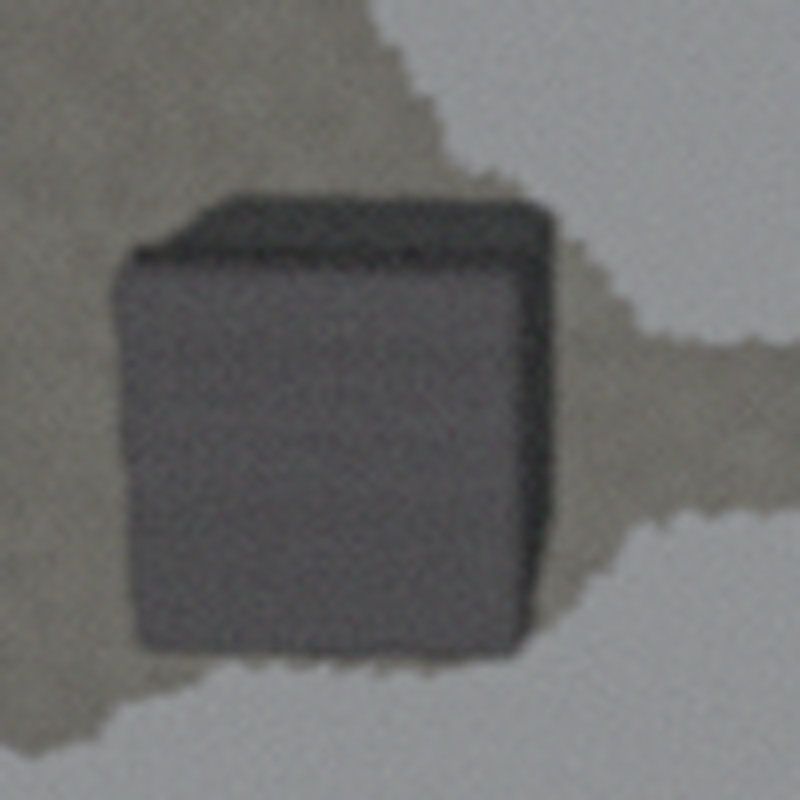

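```bash
python3 - <<'E'
from h import *
p=robot.snapshot("wrist")
pix=np.array([(120,262),(522,262),(515,655),(142,648)])/8+[190,130]
X=onz(p,pix,.062);print(X.mean(0).round(4))
for i in range(4):
    e=X[i]-X[i-1];print(np.linalg.norm(e).round(4),np.degrees(np.arctan2(e[1],e[0])).round(1))
plan(X[:,0].mean(),X[:,1].mean(),.032,73.7)
E
```

```text
[ 0.4564 -0.2092  0.062 ]
0.0448 162.9
0.0444 74.0
0.0457 -18.4
0.0433 -107.1
t 17.15 tcp [ 0.483  -0.1691  0.2007] yaw 74.12 q7 1.28 shift total (share) [ 0.199 -0.615  2.248] turn deg 0.42 share 0.0023
```

{"fn": "carry_out", "kwargs": {
  "targets": [
    [0.105,-0.32,0.0,0.003],
    [0.105,-0.325,0.2,0],
    [0,0,0.5,0],
    [0,0,0.3,0],
    [0,0,0.2,0],
    [0,0,0,0]
  ],
  "hand": 0.8
}}

```text
time: 17.75
eef_pos: [0.4528, -0.2102, 0.1088]
tool_rot: [-0.001, 0.142, 0.99, 0.001]
contact_force: [0.4, 1.6, 0.2]
opening: 0.0685
```

```bash
python3 - <<'E'
from h import *
st(); plan(.455,-.211,.032,73.5)
p=robot.snapshot("wrist");save(p,"w13.png",None,1.4)
E
```

```text
t 17.75 tcp [ 0.4528 -0.2102  0.1088] yaw 73.66 a -24.54 F [0.42 1.59 0.18] T [0.041 0.021 0.07 ] op 0.0685 q7 1.29 tq7 -0.072
t 17.75 tcp [ 0.4528 -0.2102  0.1088] yaw 73.66 q7 1.29 shift total (share) [-0.035 -0.004  1.024] turn deg 0.16 share 0.0009
```

View pics/w13.png

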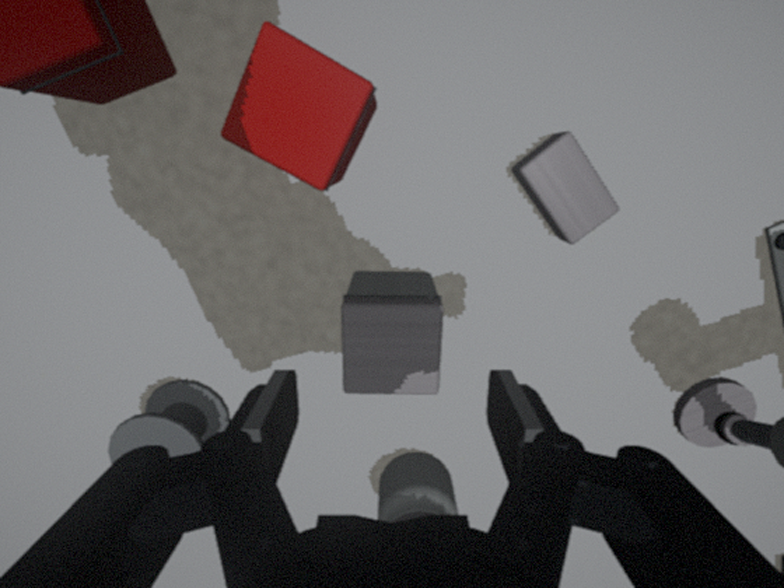

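```bash
python3 - <<'E'
from h import *
p=robot.snapshot("wrist")
pix=np.array([(342,304),(441,304),(438,393),(344,393)])/1.4
X=onz(p,pix,.062);print(X.mean(0).round(4)); e=X[1]-X[0];print(np.linalg.norm(e),np.degrees(np.arctan2(e[1],e[0])))
plan(X[:,0].mean(),X[:,1].mean(),.032,73.5)
E
```

```text
[ 0.4568 -0.2123  0.062 ]
0.04382216277442889 73.66279476276803
t 17.85 tcp [ 0.4537 -0.2112  0.1106] yaw 73.6 q7 1.29 shift total (share) [-0.043 -0.004  1.049] turn deg 0.1 share 0.0005
```

{"fn": "carry_out", "kwargs": {
  "targets": [
    [-0.03,0,0.3,0],
    [0,0,0.35,0],
    [0,0,0.25,0],
    [0,0,0.14,0],
    [0,0,0,0]
  ]
}}

```text
time: 18.35
eef_pos: [0.4551, -0.2126, 0.0322]
tool_rot: [-0.0, 0.143, 0.99, 0.0]
contact_force: [0.6, 0.6, 0.8]
opening: 0.0681
```

{"fn": "carry_out", "kwargs": {
  "targets": [
    [0,0,0,0],
    [0,0,0,0],
    [0,0,0,0],
    [0,0,0,0],
    [0,0,0,0],
    [0,0,0,0]
  ],
  "hand": 0
}}

```text
time: 18.95
eef_pos: [0.4556, -0.2132, 0.0336]
tool_rot: [0.001, 0.144, 0.99, -0.0]
contact_force: [0.0, 0.9, 6.8]
opening: 0.0453
```

```bash
python3 - <<'E'
from h import *
st()
E
```

```text
t 18.95 tcp [ 0.4556 -0.2132  0.0336] yaw 73.46 a -24.74 F [0.01 0.91 6.76] T [ 0.135  0.08  -0.019] op 0.0453 q7 1.25 tq7 0.003
```

{"fn": "carry_out", "kwargs": {
  "targets": [
    [0,0,-0.2,0],
    [0,0,-0.45,0],
    [0,0,-0.5,0],
    [0,0,-0.5,0],
    [0,0,-0.4,0],
    [0,0,-0.2,0],
    [0,0,0,0]
  ]
}}

```text
time: 19.65
eef_pos: [0.4559, -0.2138, 0.2035]
tool_rot: [0.002, 0.144, 0.99, -0.001]
contact_force: [0.2, 1.0, -2.1]
opening: 0.0452
```

{"fn": "carry_out", "kwargs": {
  "targets": [
    [0,0,0,0.045],
    [0,0,0,0.045],
    [0,0,0,0.045],
    [0,0,0,0.045],
    [0,0,0,0.045],
    [0,0,0,0.045],
    [0,0,0,0.045],
    [0,0,0,0.045]
  ]
}}

```text
time: 20.45
eef_pos: [0.4538, -0.2129, 0.2]
tool_rot: [-0.001, 0.654, 0.757, -0.001]
contact_force: [0.5, 0.3, -1.7]
opening: 0.0456
```

```bash
python3 - <<'E'
from h import *
st()
p=robot.snapshot("wrist");save(p,"w14.png",None,1.4)
q=[0.52010741,0.1247629]
plan(.5134,.0934,.20,8.2)
E
```

```text
t 20.45 tcp [ 0.4538 -0.2129  0.2   ] yaw 8.33 a -89.87 F [ 0.49  0.33 -1.74] T [ 0.027 -0.01  -0.058] op 0.0456 q7 0.55 tq7 1.004
t 20.5 tcp [ 0.454  -0.2127  0.2   ] yaw 8.06 q7 0.55 shift total (share) [ 3.93   1.357 -0.   ] turn deg -0.14 share -0.0008
```

View pics/w14.png

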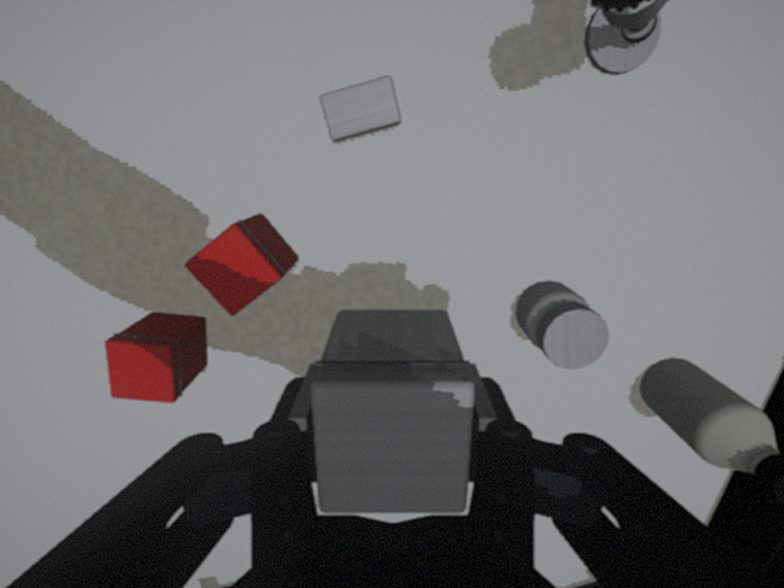

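{"fn": "carry_out", "kwargs": {
  "targets": [
    [0.47,0.169,0,0],
    [0.47,0.169,0,0],
    [0.47,0.169,0,0],
    [0.47,0.169,0,0],
    [0.47,0.169,0,0],
    [0.47,0.169,0,0],
    [0.47,0.169,0,0],
    [0.47,0.169,0,0]
  ]
}}

```text
time: 21.3
eef_pos: [0.512, 0.0823, 0.2003]
tool_rot: [-0.0, 0.651, 0.759, -0.001]
contact_force: [0.9, 0.4, -1.1]
opening: 0.0455
```

{"fn": "carry_out", "kwargs": {
  "targets": [
    [0,0,0,0],
    [0,0,0,0],
    [0,0,0,0]
  ]
}}

```text
time: 21.6
eef_pos: [0.5119, 0.0794, 0.2006]
tool_rot: [-0.0, 0.652, 0.758, -0.001]
contact_force: [-0.7, 0.9, -1.7]
opening: 0.0454
```

```bash
python3 - <<'E'
from h import *
st()
p=robot.snapshot("wrist");save(p,"w15.png",None,1.4)
np.save("w15.npy",p,allow_pickle=True)
E
```

```text
t 21.6 tcp [0.5119 0.0794 0.2006] yaw 8.63 a -89.57 F [-0.71  0.9  -1.73] T [ 0.022  0.018 -0.015] op 0.0454 q7 0.05 tq7 0.009
```

View pics/w15.png

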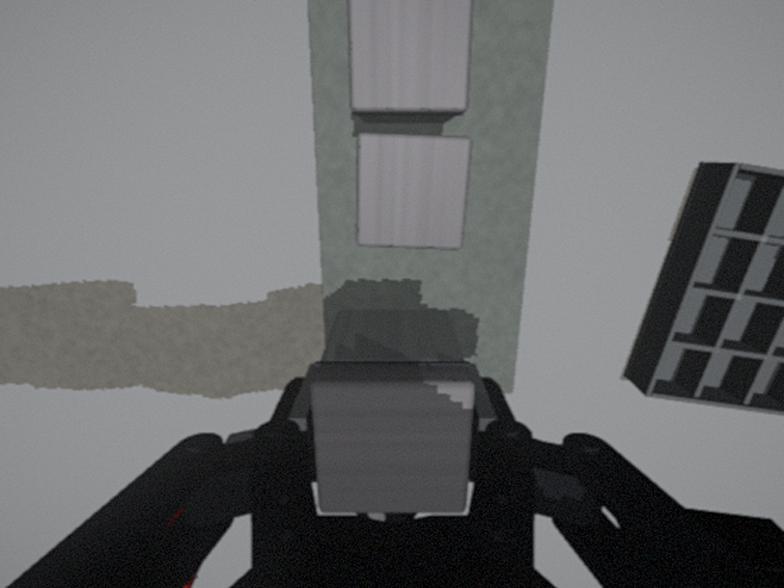

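```bash
python3 - <<'E'
from h import *
p=np.load("w15.npy",allow_pickle=True).item()
def q(pix,z):
    X=onz(p,np.array(pix)/1.4,z);r=[]
    for i in range(4):
        e=X[(i+1)%4]-X[i];r.append((np.linalg.norm(e).round(4),(np.degrees(np.arctan2(e[1],e[0]))%90).round(1)))
    return X.mean(0),r
b,rb=q([(359,133),(471,139),(462,249),(357,246)],.152);h,rh=q([(311,378),(475,378),(468,513),(318,513)],.229)
print(b,rb);print(h,rh)
s=robot.sense();print("held-TCP",h[:2]-s["eef_pos"][:2])
for ang in (8.2,6,4):
    a=np.radians(ang);ex=np.array([np.cos(a),np.sin(a)]);ey=np.array([-ex[1],ex[0]]);d=h[:2]-b[:2];print(ang,"held in b frame",(d@ex).round(4),(d@ey).round(4))
E
```

```text
[0.50991613 0.14551065 0.152     ] [(np.float64(0.0441), np.float64(5.8)), (np.float64(0.044), np.float64(7.0)), (np.float64(0.0447), np.float64(7.0)), (np.float64(0.0449), np.float64(6.2))]
[0.51201793 0.08024883 0.229     ] [(np.float64(0.0441), np.float64(8.8)), (np.float64(0.046), np.float64(9.5)), (np.float64(0.0454), np.float64(8.8)), (np.float64(0.046), np.float64(7.9))]
held-TCP [3.17513988e-05 1.09956894e-03]
8.2 held in b frame -0.0072 -0.0649
6 held in b frame -0.0047 -0.0651
4 held in b frame -0.0025 -0.0652
```

{"fn": "carry_out", "kwargs": {
  "targets": [
    [0.09,0.025,0,0.007],
    [0.09,0.025,0,0],
    [0,0,0.3,0],
    [0,0,0.3,0],
    [0,0,0.2,0],
    [0,0,0,0],
    [0,0,0,0]
  ]
}}

```text
time: 22.35
eef_pos: [0.5146, 0.0951, 0.1414]
tool_rot: [-0.0, 0.66, 0.751, 0.0]
contact_force: [-0.3, 0.0, -1.5]
opening: 0.0455
```

```bash
python3 - <<'E'
from h import *
st()
p=robot.snapshot("wrist");save(p,"w16.png",None,1.4)
np.save("w16.npy",p,allow_pickle=True)
p=robot.snapshot("scene");save(p,"s16.png",(230,110,170,130),4.6)
E
```

```text
t 22.35 tcp [0.5146 0.0951 0.1414] yaw 7.41 a -90.79 F [-0.34  0.03 -1.51] T [-0.057 -0.013  0.001] op 0.0455 q7 0.02 tq7 0.0
```

View pics/w16.png

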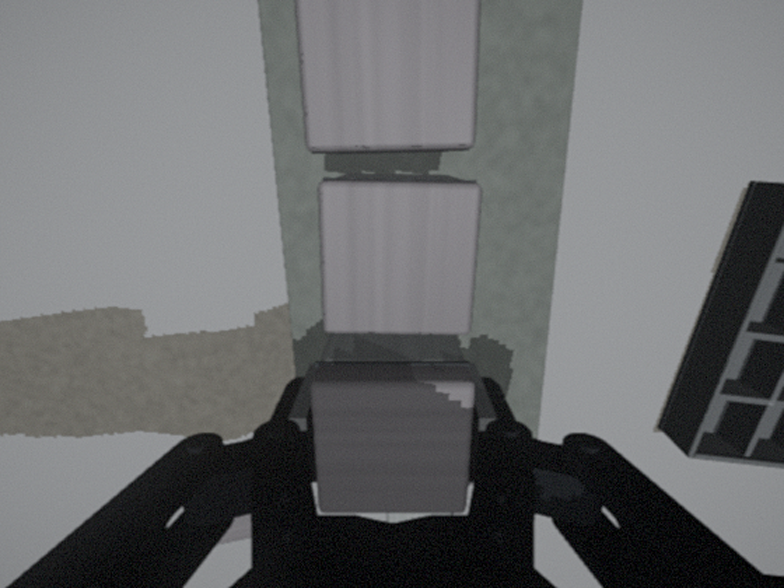

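View pics/s16.png

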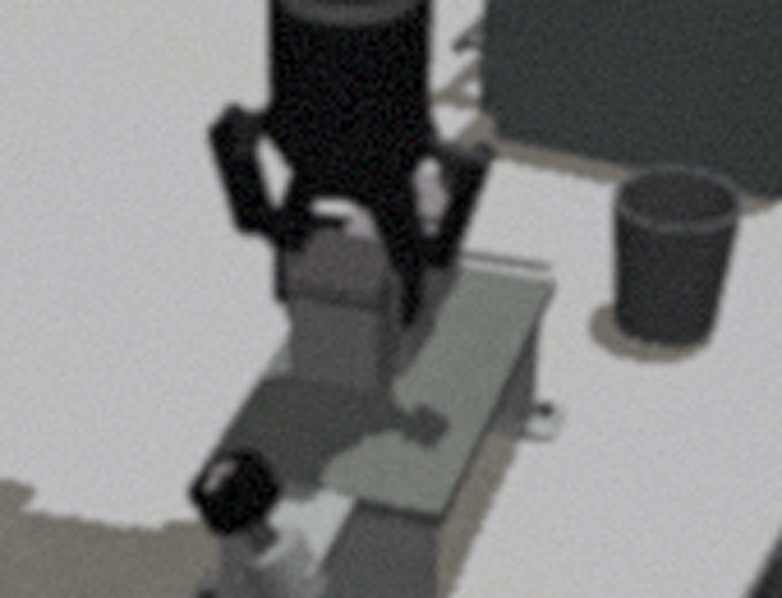

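```bash
python3 - <<'E'
from h import *
p=np.load("w16.npy",allow_pickle=True).item()
def q(pix,z):
    X=onz(p,np.array(pix)/1.4,z);r=[]
    for i in range(4):
        e=X[(i+1)%4]-X[i];r.append((np.linalg.norm(e).round(4),(np.degrees(np.arctan2(e[1],e[0]))%90).round(1)))
    return X.mean(0),r
b,rb=q([(320,183),(480,183),(472,333),(324,333)],.152);h,rh=q([(311,378),(475,378),(468,513),(318,513)],.170)
print(b,rb);print(h,rh)
for ang in (8.2,7,6):
    a=np.radians(ang);ex=np.array([np.cos(a),np.sin(a)]);ey=np.array([-ex[1],ex[0]]);d=h[:2]-b[:2];print(ang,"held in b frame",(d@ex).round(4),(d@ey).round(4))
E
```

```text
[0.50990244 0.14625311 0.152     ] [(np.float64(0.0435), np.float64(7.4)), (np.float64(0.0442), np.float64(8.0)), (np.float64(0.0451), np.float64(7.5)), (np.float64(0.0442), np.float64(6.0))]
[0.5147434  0.09602715 0.17      ] [(np.float64(0.044), np.float64(7.5)), (np.float64(0.0458), np.float64(8.3)), (np.float64(0.0453), np.float64(7.5)), (np.float64(0.0459), np.float64(6.7))]
8.2 held in b frame -0.0024 -0.0504
7 held in b frame -0.0013 -0.0504
6 held in b frame -0.0004 -0.0505
```

{"fn": "carry_out", "kwargs": {
  "targets": [
    [0,0.015,0.12,0],
    [0,0,0.06,0],
    [0,0,0,0],
    [0,0,0,0]
  ]
}}

```text
time: 22.85
eef_pos: [0.5154, 0.0949, 0.1275]
tool_rot: [-0.0, 0.66, 0.751, -0.0]
contact_force: [0.7, 0.2, -1.5]
opening: 0.0454
```

{"fn": "carry_out", "kwargs": {
  "targets": [
    [0,0,0.03,0],
    [0,0,0,0]
  ]
}}

```text
time: 23.05
eef_pos: [0.5155, 0.095, 0.1253]
tool_rot: [-0.0, 0.66, 0.751, -0.0]
contact_force: [-0.5, -0.2, -1.1]
opening: 0.0454
```

{"fn": "carry_out", "kwargs": {
  "targets": [
    [0,0,0.03,0],
    [0,0,0,0]
  ]
}}

```text
time: 23.25
eef_pos: [0.5157, 0.0951, 0.1237]
tool_rot: [0.0, 0.66, 0.751, 0.0]
contact_force: [-1.3, -0.4, 3.7]
opening: 0.0456
```

{"fn": "carry_out", "kwargs": {
  "targets": [
    [0,0,0,0],
    [0,0,0,0]
  ]
}}

```text
time: 23.45
eef_pos: [0.5157, 0.0951, 0.1237]
tool_rot: [0.0, 0.66, 0.751, 0.0]
contact_force: [-1.4, 0.5, 4.4]
opening: 0.0454
```

{"fn": "carry_out", "kwargs": {
  "targets": [
    [0,0,0,0],
    [0,0,0,0],
    [0,0,0,0],
    [0,0,0,0]
  ],
  "hand": 0.75
}}

```text
time: 23.85
eef_pos: [0.5155, 0.095, 0.123]
tool_rot: [-0.0, 0.66, 0.751, -0.0]
contact_force: [-0.2, 0.9, -0.2]
opening: 0.064
```

{"fn": "carry_out", "kwargs": {
  "targets": [
    [0,0,-0.2,0],
    [0,0,-0.4,0],
    [0,0,-0.5,0],
    [0,0,-0.5,0],
    [-0.3,0,-0.2,0],
    [-0.5,0,0,0],
    [-0.4,0,0,0],
    [0,0,0,0]
  ]
}}

```text
time: 24.65
eef_pos: [0.5273, -0.0001, 0.2586]
tool_rot: [0.002, 0.663, 0.749, -0.001]
contact_force: [-0.9, -0.9, 0.2]
opening: 0.0642
```

```bash
python3 - <<'E'
from h import *
st()
p=robot.snapshot("wrist");save(p,"w17.png",None,1.4)
np.save("w17.npy",p,allow_pickle=True)
p=robot.snapshot("scene");save(p,"s17.png",(230,130,130,150),4)
p=robot.snapshot("top");save(p,"t17.png")
E
```

```text
t 24.65 tcp [ 5.273e-01 -1.000e-04  2.586e-01] yaw 6.93 a -91.27 F [-0.93 -0.92  0.24] T [-0.002  0.005  0.013] op 0.0642 q7 0.16 tq7 0.309
```

View pics/w17.png

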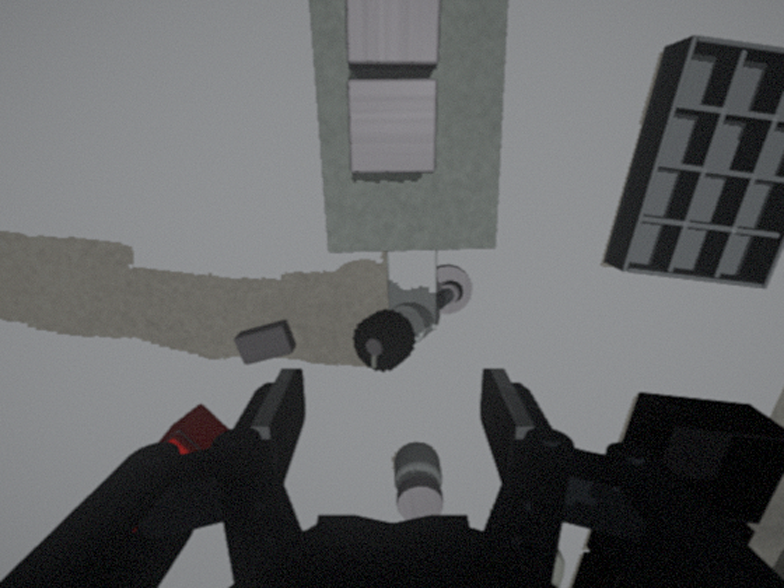

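View pics/s17.png

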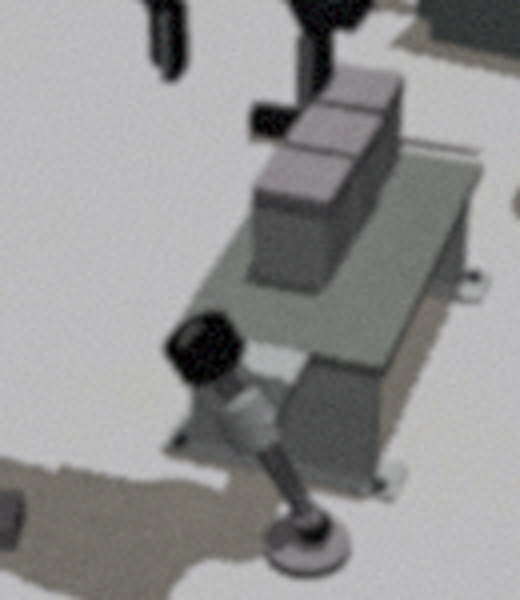

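```bash
python3 - <<'E'
from h import *
p=robot.snapshot("top");save(p,"t18.png",(170,150,150,110),5)
for d in robot.cut_out("tin_center",p)[:6]:
    m=np.argwhere(d["pixels"])[:,::-1]; r=cv2.minAreaRect(m.astype(np.float32)); print(round(d["confidence"],2),np.round(r[0],1),np.round(r[1],1),r[2],onz(p,r[0],.152)[0].round(4))
E
```

```text
0.77 [426.5 299. ] [22. 27.] 90.0 [ 0.2899 -0.2746  0.152 ]
0.75 [241.5 196. ] [24. 13.] 90.0 [0.5094 0.1048 0.152 ]
0.63 [388.8 271.2] [25.5 23.3] 45.0 [ 0.3476 -0.1993  0.152 ]
```

View pics/t18.png

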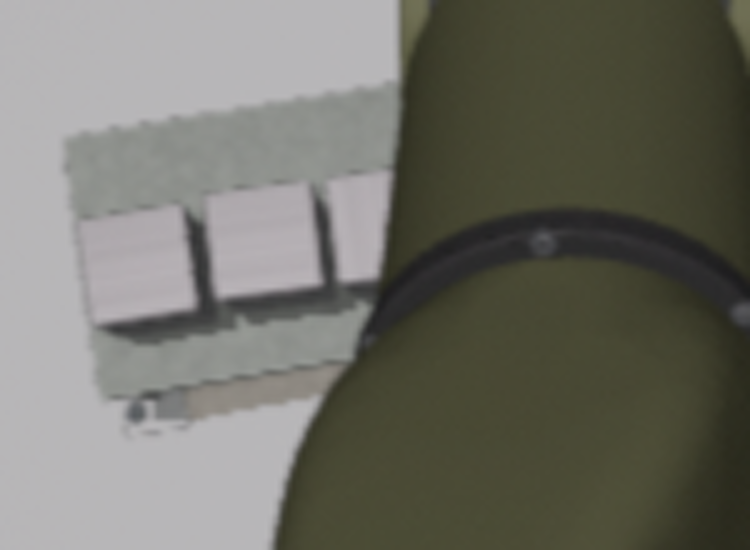

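```bash
python3 - <<'E'
from h import *
st(); print(robot.finish_job()); print(robot.sense()["time"])
E
```

```text
t 24.9 tcp [0.5269 0.0074 0.2579] yaw 7.54 a -90.66 F [ 0.29 -0.16 -0.98] T [0.033 0.012 0.02 ] op 0.0643 q7 0.15 tq7 -0.003
the job is handed in; nothing more can be done
None
the job is handed in; nothing more can be done
```

I screwed the foot down onto its pad, set the tin at the open end of the row, and handed the job in at about 25 s of the 67 s allowed. No verdict was reported.

**Foot:** I turned the knob clockwise, first with one grip stroke, then by sweeping the shut fingers along its rim. The total was about 3.4 rad, read from the knob's pointer in the top view. The sideways force ran free at about 4.4 N, then rose to about 7.5 N, so I stopped. From the stated stiffness I estimate the foot bears on the pad with about 20 N. The pad force was never measured directly, and I did not test the knob again after placing the tin. The camera pictures were too coarse to measure the remaining gap; the last one only shows the tip sitting on the pad.

**Tin:** I gripped it, turned it square and lowered it until I felt about 4 to 5 N of contact, then held it briefly before opening the fingers.
- **Spacing:** before release it was about 50.5 mm from its neighbour, centre to centre. Afterwards the top view gave about 51 mm, a gap of roughly 5 mm.
- **Alignment:** it was in line within about 2 mm and square within about 1 degree, both measured just before release.

The gripper was clear of everything at hand-in, and the row's other tins and the bystanders in the last pictures looked unmoved. After release, the arm hid part of the new tin from the top camera, so the final position rests on its visible edges and the wrist and scene views. The wrist and top cameras disagreed by 2 to 4 mm on tin positions, so I used the wrist camera for the placing.

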